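# Put the measured coils and master away, shut and lock the kit drawer

### The arm

A 6-joint arm with a two-finger parallel gripper is mounted at the origin on the work surface. World frame = base frame: x ahead of the robot, y to its left, z up, the work surface at z = 0. Lengths are in m, angles in rad, forces in N, time in s.
With the tool pointing down it reaches from about 0.375 to 0.975 m from the base axis. Payload 3.8 kg.
Tool frame: the origin (TCP) lies at the very end of the fingers, on their centre line; the grasp point (between the pads) lies 19 mm behind it; z points along the fingers, x is the direction in which the jaws open and shut, and the axes are right-handed (so a half turn about z gives the same grasp; the last joint's range is limited). The gripper opens to 85 mm and grips with 20 to 120 N. Pads are 22 mm wide; open, the fingers measure 114 mm over their backs; the gripper's body (76 mm by 85 mm) begins 54 mm behind the grasp point. The pads swing forward as they close: fully open they stand 13 mm farther back than shut.
Start: joints at [-0.037, 0.264, 1.604, -0, 1.274, -0.037], TCP at [0.675, -0, 0.231] pointing down, gripper open.
Joint ranges: [-2.63, 2.63], [-0.94, 2.18], [0.31, 2.57], [-1.31, 4.45], [0, 2.66], [-2.55, 2.55]. Speed limits (rad/s): [2.57, 2.57, 3.14, 3.14, 3.14, 3.14].

### API

Orientations are given as a rotation vector (axis times angle).
In Python, from workcell import bot gives the robot as it stands.
- The arm moves only by the tool carry_out, never from a script. Its argument "deltas" is a list of rows, each an object with "delta_pos": the shift along the tool's x, y, z in m, a list of three; "dr": the turn, a rotation vector about the tool's x, y, z in rad, a list of three. A call has 1 to 10 rows; each row shifts and turns the commanded pose from where the row before left it, along the tool's axes as they then stand; what a row does not reach is not made up. A row lasts 1/8 s, in which the tool goes at most 62.5 mm and 10.7 degrees, less where a joint would pass 70% of its speed; a pose out of reach is approached as far as the arm can. A call is refused whole if a number of a shift passes 0.0625 or a number of a turn 0.188, either way. A call with a gripper value outside its range is refused whole. "grip" is the opening, from 0 (shut) to 1 (fully open), set as the call begins (left out, the last holds). The fingers move at their own pace and stop on an object; "force" is the grip in N (left out, the last holds). Time passes only in rows, so rows that do not move let the fingers close. It gives the time, the measured TCP pose, the force and the opening at its end, in the units of the state.
- bot.read_state(): the state, without advancing time (a new reading comes with each control period).
- bot.read_camera(name): name is "scene" or "side" or "wrist"; returns a dict with "frame" (384x512x3 uint8, red, green, blue), "K" (3x3 intrinsics, pixels), "k1" (the pictures are not rectified: a ray, as slopes to the right and down, at radius r is drawn at 1 + k1 r^2 times it, then the intrinsics apply), "xyz" and "attitude" of the camera in the world; the wrist camera has in their place "hand_eye" (4x4, takes a point from camera to tool coordinates, whose origin is the TCP and whose axes are the tool frame's). Camera axes: x right, y down, z forward; pixel columns grow to the right and rows downward; lengths in m; the calibration is good to about 2 mm. A picture is of the moment at which its call begins: read the wrist's pose just before it. There is no depth.
- bot.finish_job(): hands the job in, once; it reports no verdict.
The state is a dict: "time": time; "q": joint angles; "joint_vel": joint speeds; "joint_torque": joint torques, N m; "tool_pos": TCP position; "tcp_rot": TCP orientation; "wrist_force": force on the tool from outside, world axes, zero at the start; "torque": the same for the moment, N m; "width": opening from 0.0 (shut) to 1.0 (fully open).
Only numpy, scipy, OpenCV 4.12 (cv2) and the standard library are available. Lean on these libraries where they do the work, as an engineer would, in place of code of your own. Each camera call takes 0.05 s, during which the arm holds its last target.

### The job

Take every wound coil off its post on the fixture and stand it on its end on the floor of the open kit drawer, in the wide compartment, and stand the steel setting master upright in the narrow compartment. Then push the drawer fully home, without slamming it, until it seats at its detent; only then put the key from its stand all the way into the lock on top of the unit, turn it clockwise to its stop and leave it there. Leave the bottle, the eyepiece and the grey case alone.

Things in the scene. Friction and masses are not known exactly. Their poses are not given: they have to be found in the camera images.
- coil1: a copper-wound bobbin: black flanged spool, 36 mm outside diameter, 26 mm tall, with a 14 mm bore right through, about 50 g. Origin: centre of its underside, z up its bore. The coils stand on posts of the fixture at the start; which of the four are there varies. All are alike.
- coil2: a copper-wound bobbin: black flanged spool, 36 mm outside diameter, 26 mm tall, with a 14 mm bore right through, about 50 g. Origin: centre of its underside, z up its bore. The coils stand on posts of the fixture at the start; which of the four are there varies. All are alike.
- coil3: a copper-wound bobbin: black flanged spool, 36 mm outside diameter, 26 mm tall, with a 14 mm bore right through, about 50 g. Origin: centre of its underside, z up its bore. The coils stand on posts of the fixture at the start; which of the four are there varies. All are alike.
- coil4: a copper-wound bobbin: black flanged spool, 36 mm outside diameter, 26 mm tall, with a 14 mm bore right through, about 50 g. Origin: centre of its underside, z up its bore. The coils stand on posts of the fixture at the start; which of the four are there varies. All are alike.
- fixture: aluminium base bar, 60 (x) x 235 (y) x 12 mm, fixed to the bench, with four upright steel posts 10 mm thick that rise 42 mm above its top (54 mm above the bench), in a row along its y at -82.5, -27.5, 27.5 and 82.5 mm. A coil on a post rests on the bar's top (its underside 12 mm above the bench). Origin: centre of the underside.
- master: setting master: a plain turned steel disc, 36 mm diameter up to 24 mm high, then a 24 mm diameter step to 30 mm, about 150 g, loose on the bench between the fixture and the drawer unit. Origin: centre of its underside, z up.
- cabinet: low grey drawer unit, 210 (x) x 290 (y) x 85 mm high, fixed to the bench. Origin: centre of the underside; its front faces its own -x, where one drawer slides out.
- drawer (a joint): how far the drawer stands open, in m: 0 fully home, 0.15 at most. Pushing takes 1 to 2 N; from about 17 to 6 mm before home a sprung roller resists with 4 to 10 N, then it snaps the drawer home and holds it (detent). Short of that the drawer stays where it is left.
- drawer_in (a point): centre of the drawer's inner floor (20 mm above the bench), moves with it; axes as the cabinet's (x into the cabinet). Inside 168 (x) x 248 (y) mm, walls 6 mm thick, 30 mm high; front panel 12 mm thicker, 51 mm high. A 26 mm high divider at y -63 to -57 mm parts the wide (+y) from the narrow (-y) compartment. Open by q, x below q - 100 mm is clear of the cabinet.
- drawer_pull (a point): middle of the outer (-x) face of the drawer's pull, a dark solid bar 130 mm long (y), 12 mm high, standing 14 mm out from the drawer's front panel; axes as the cabinet's. Push here towards the cabinet's +x. The point is 58 mm above the bench, moves with the drawer; the panel behind reaches from 14 to 71 mm above the bench.
- key: key standing upright in its stand at the start, 35 g. Origin: centre of the blade's lower tip, z up. Steel blade 12 (x) x 5 (y) mm, 24 mm long; a 16 x 9 x 4 mm shoulder; then from 28 to 56 mm above the tip a black flat grip 28 mm wide (x) and 9 mm thick (y). It is the same turned by half a turn about z.
- stand: wooden key stand, 50 x 50 x 28 mm, fixed to the bench, with a slot along its x, 20 mm deep, in which the key's blade stands with its tip 8 mm above the bench. Lift the key straight up by more than 20 mm to free it. Origin: centre of the underside.
- lock_slot (a point): centre of the mouth of the key slot in the brass lock cylinder on top of the drawer unit (109 mm above the bench, in a dark collar 47 mm across). Axis vertical; the slot runs along this point's x (at the start also the cabinet's x), 14 x 7 mm, chamfered 2 mm, 20 mm deep: fully in, the key's tip is 20 mm below this point. Turns with the cylinder.
- lock (a joint): turn of the lock cylinder in rad: 0 unlocked (start), grows clockwise seen from above, stop at 1.3 (locked). Friction about 0.05 N m; it stays where it is left. The key has about 0.15 rad of play in the slot, so it must be turned about 1.45 rad (85 degrees) from the slot's start direction to bring the cylinder to the stop.
- cleaner: bystander: small clear bottle of lens cleaner, 44 mm diameter, 100 mm tall, origin at the centre of its underside; leave alone.
- eyepiece: bystander: black spare eyepiece, 38 mm diameter, 50 mm tall, origin at the centre of its underside; leave alone.
- loupe_case: bystander: grey case 70 x 50 x 30 mm, origin at the centre of its underside; leave alone.

How it is judged:
On the way, in this order (a step that is already met when the one before it is completed fails the run):
1. all coils and the master stand in their compartments, released, drawer still open (x of coil1 in the frame of drawer_in between -0.075 and 0.075 m and y of coil1 in the frame of drawer_in between -0.057 and 0.124 m and z of coil1 in the frame of drawer_in between -0.006 and 0.006 m and angle between each of coil1, coil2, coil3, coil4, master's own z axis and vertical below 0.2 rad and contact force between the fingers and coil1 below 0.1 N and x of coil2 in the frame of drawer_in between -0.075 and 0.075 m and y of coil2 in the frame of drawer_in between -0.057 and 0.124 m and z of coil2 in the frame of drawer_in between -0.006 and 0.006 m and contact force between the fingers and coil2 below 0.1 N and x of coil3 in the frame of drawer_in between -0.075 and 0.075 m and y of coil3 in the frame of drawer_in between -0.057 and 0.124 m and z of coil3 in the frame of drawer_in between -0.006 and 0.006 m and contact force between the fingers and coil3 below 0.1 N and x of coil4 in the frame of drawer_in between -0.075 and 0.075 m and y of coil4 in the frame of drawer_in between -0.057 and 0.124 m and z of coil4 in the frame of drawer_in between -0.006 and 0.006 m and contact force between the fingers and coil4 below 0.1 N and x of master in the frame of drawer_in between -0.075 and 0.075 m and y of master in the frame of drawer_in between -0.124 and -0.063 m and z of master in the frame of drawer_in between -0.006 and 0.006 m and contact force between the fingers and master below 0.1 N and value of joint drawer above 0.09 m), for 0.2 s.
2. the drawer is pushed home to its detent (value of joint drawer below 0.003 m), for 0.2 s.
3. the key is fully in the lock, not yet turned (horizontal distance between key and lock_slot below 0.005 m and z of key in the frame of lock_slot below -0.015 m and angle between key's own z axis and vertical below 0.15 rad and value of joint drawer below 0.003 m and value of joint lock below 0.4 rad), for 0.05 s.
4. the key is turned to the stop (horizontal distance between key and lock_slot below 0.005 m and z of key in the frame of lock_slot below -0.015 m and angle between key's own z axis and vertical below 0.15 rad and value of joint lock above 1.1 rad), for 0.2 s.
At the end, for the whole second after the job is handed in: Every coil present stands upright (within 0.2 rad) on the floor of the drawer's wide compartment and the master in the narrow one, at rest; the drawer is open less than 3 mm; the key stands in the lock slot at least 15 mm deep and within 5 mm of its axis, turned past 1.1 of 1.3 rad, and released (all of step 4 and x of coil1 in the frame of drawer_in between -0.075 and 0.075 m and y of coil1 in the frame of drawer_in between -0.057 and 0.124 m and z of coil1 in the frame of drawer_in between -0.006 and 0.006 m and angle between each of coil1, coil2, coil3, coil4, master's own z axis and vertical below 0.2 rad and contact force between the fingers and coil1 below 0.1 N and x of coil2 in the frame of drawer_in between -0.075 and 0.075 m and y of coil2 in the frame of drawer_in between -0.057 and 0.124 m and z of coil2 in the frame of drawer_in between -0.006 and 0.006 m and contact force between the fingers and coil2 below 0.1 N and x of coil3 in the frame of drawer_in between -0.075 and 0.075 m and y of coil3 in the frame of drawer_in between -0.057 and 0.124 m and z of coil3 in the frame of drawer_in between -0.006 and 0.006 m and contact force between the fingers and coil3 below 0.1 N and x of coil4 in the frame of drawer_in between -0.075 and 0.075 m and y of coil4 in the frame of drawer_in between -0.057 and 0.124 m and z of coil4 in the frame of drawer_in between -0.006 and 0.006 m and contact force between the fingers and coil4 below 0.1 N and x of master in the frame of drawer_in between -0.075 and 0.075 m and y of master in the frame of drawer_in between -0.124 and -0.063 m and z of master in the frame of drawer_in between -0.006 and 0.006 m and contact force between the fingers and master below 0.1 N and value of joint drawer below 0.003 m and contact force between the fingers and key below 0.1 N and linear speed of each of coil1, coil2, coil3, coil4, master, key below 0.02 m/s); the robot touches nothing.
It fails at once if a bystander is moved by more than 30 mm or tipped (distance of any of cleaner, eyepiece, loupe_case from where it was at the start of the episode above 0.03 m or angle between any of cleaner, eyepiece, loupe_case's own z axis and vertical above 0.5 rad).
It fails at once if the drawer is slammed (faster than 0.6 m/s) (velocity of joint drawer below -0.6 m/s).
It fails at once if the lock is turned while the drawer is not home (value of joint lock above 0.4 rad and value of joint drawer above 0.005 m).
Of coil1, coil2, coil3, coil4 only 3 to 4 are there at a start; the rules pass over those that are not, and their reading is None.
At some moment in a run one of master may be knocked a few centimetres aside while the robot is not near it.
It also fails if it takes over 208 s, if anything falls off the work surface, if the arm or the gripper's body presses on something with over 40 N, if the wrist force passes 120 N, or if a joint passes its speed limit or range.

## Working session

There is one attempt and no reset: what is moved stays moved. The work goes in short steps, Python scripts to look and compute and a tool call to move; the robot and the scene stay as the last step left them, time stands still between calls to the robot, and variables do not carry over. Pictures are saved under pics/ and viewed, and the job is handed in when it is done.

Besides the shell and the picture viewer there is one more tool, called after ">>>" as name(argument=value, ...) on one line, values as JSON. carry_out: Moves the arm, as the interface text tells. Its arguments: {"type":"object","properties":{"deltas":{"type":"array"},"grip":{"type":"number"},"force":{"type":"number"}},"required":["deltas"]}

```bash
ls; mkdir -p pics; cat > h.py <<'E'
import numpy as np, cv2
from scipy.spatial.transform import Rotation as R
from workcell import bot
def att(a):
    a=np.array(a,float)
    return a if a.shape==(3,3) else R.from_rotvec(a).as_matrix()
def cam(name):
    s=bot.read_state(); c=bot.read_camera(name)
    if 'hand_eye' in c:
        T=np.eye(4);T[:3,:3]=R.from_rotvec(s['tcp_rot']).as_matrix();T[:3,3]=s['tool_pos'];M=T@np.array(c['hand_eye'])
        c['p']=M[:3,3];c['R']=M[:3,:3]
    else:
        c['p']=np.array(c['xyz'],float);c['R']=att(c['attitude'])
    return c
def save(c,fn,box=None,scale=1):
    f=c['frame']
    if box: f=f[box[1]:box[3],box[0]:box[2]]
    f=cv2.resize(f,None,fx=scale,fy=scale,interpolation=cv2.INTER_CUBIC)
    cv2.imwrite(fn,np.ascontiguousarray(f[:,:,::-1]))
def px2w(c,u,v,z):
    K=np.array(c['K']);d=np.array([(u-K[0,2])/K[0,0],(v-K[1,2])/K[1,1]])
    x=d.copy()
    for _ in range(30): x=d/(1+c['k1']*(x@x))
    r=c['R']@np.array([x[0],x[1],1]);t=(z-c['p'][2])/r[2]
    return c['p']+t*r
def w2px(c,P):
    q=c['R'].T@(np.array(P)-c['p']);x=q[:2]/q[2];x=x*(1+c['k1']*(x@x));K=np.array(c['K'])
    return np.array([K[0,0]*x[0]+K[0,2],K[1,1]*x[1]+K[1,2]])
E
python3 - <<'E'
from h import *
import pickle
s=bot.read_state();print(s)
for n in ['scene','side','wrist']:
    c=cam(n);print(n,c['p'],c['R'].round(3).tolist(),np.array(c['K']).tolist(),c['k1'],c.get('attitude'))
    if n=='wrist':print(c['hand_eye'])
    pickle.dump(c,open(f'{n}0.pkl','wb'))
    save(c,f'pics/{n}0.png',scale=1.5)
E
```

```text
pics
{'time': 0.0, 'q': array([-3.69016077e-02,  2.64752247e-01,  1.60537372e+00, -8.86235076e-06,
        1.27367055e+00, -3.68906771e-02]), 'joint_vel': array([ 2.11212442e-05,  1.52082835e-03, -2.75859787e-04, -1.19301439e-03,
       -3.68752775e-04, -1.35664398e-03]), 'joint_torque': array([ 6.10465631e-04, -5.15121067e+01, -3.67308676e+01, -4.07824507e-05,
        1.31324201e-02,  1.46811578e-05]), 'tool_pos': array([6.74279377e-01, 2.07213193e-05, 2.29962768e-01]), 'tcp_rot': array([-3.14151792e+00,  1.30791950e-05,  3.45987346e-03]), 'wrist_force': array([-0.37815415, -1.38968325,  0.49513526]), 'torque': array([0.02136692, 0.00999212, 0.04149091]), 'width': 0.9982249665104831}
scene [ 1.10183284 -0.19175512  0.97065068] [[0.379, 0.786, -0.488], [0.925, -0.314, 0.214], [0.015, -0.533, -0.846]] [[398.57220219819703, 0.0, 255.26875928133413], [0.0, 398.57220219819703, 193.6985015067968], [0.0, 0.0, 1.0]] -0.08755883069986192 [-2.18694954 -1.47360185  0.40760815]
side [ 0.05666107 -0.73339852  1.25695719] [[0.814, -0.458, 0.358], [-0.581, -0.627, 0.518], [-0.013, -0.629, -0.777]] [[471.59272116312036, 0.0, 259.0766580312156], [0.0, 471.59272116312036, 195.27971630790938], [0.0, 0.0, 1.0]] -0.022519132320954528 [-2.35758192  0.76170433 -0.25240137]
wrist [0.67532454 0.0722084  0.37323436] [[1.0, 0.001, -0.003], [0.0, -0.959, -0.282], [-0.003, 0.282, -0.959]] [[290.86477082716135, 0.0, 252.5175803949316], [0.0, 290.86477082716135, 187.746774485698], [0.0, 0.0, 1.0]] -0.028559476007060384 None
[[ 9.99999707e-01  4.23454328e-04 -6.37551523e-04  7.14434764e-04]
 [-2.26382535e-04  9.59377274e-01  2.82126204e-01 -7.22045880e-02]
 [ 7.31120004e-04 -2.82125977e-01  9.59377089e-01 -1.43152921e-01]
 [ 0.00000000e+00  0.00000000e+00  0.00000000e+00  1.00000000e+00]]
```

View pics/scene0.png

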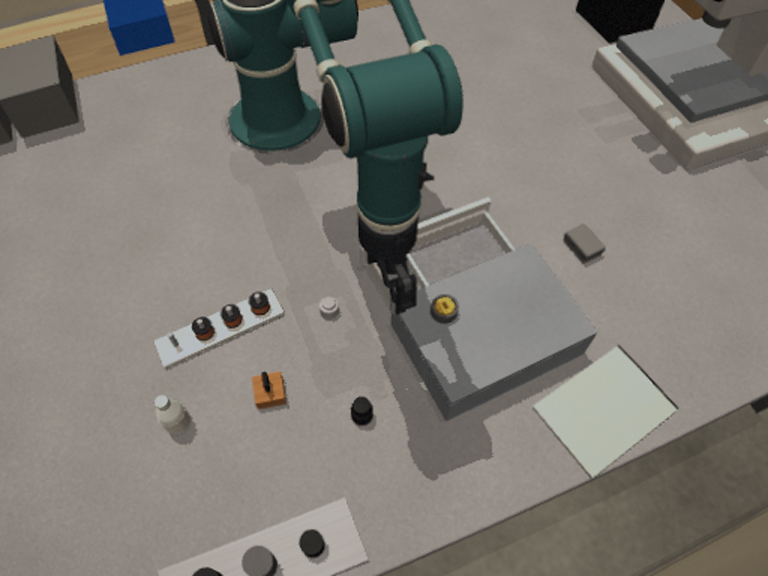

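View pics/side0.png

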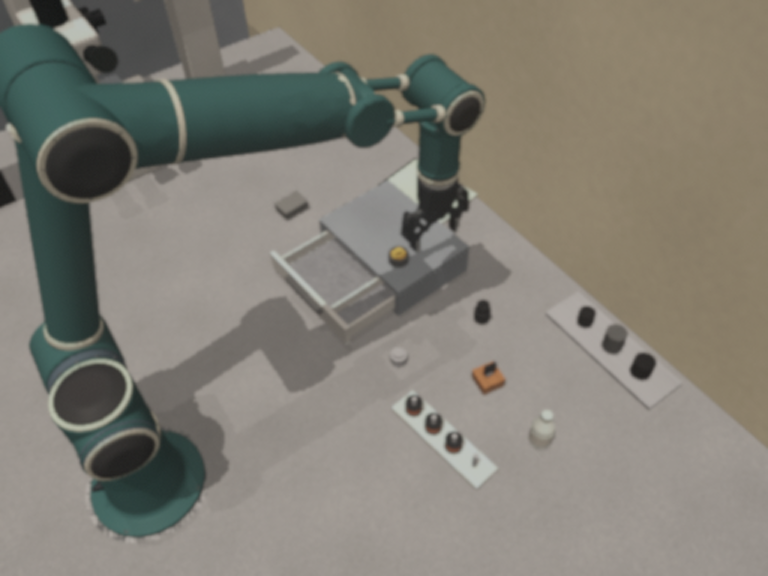

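View pics/wrist0.png

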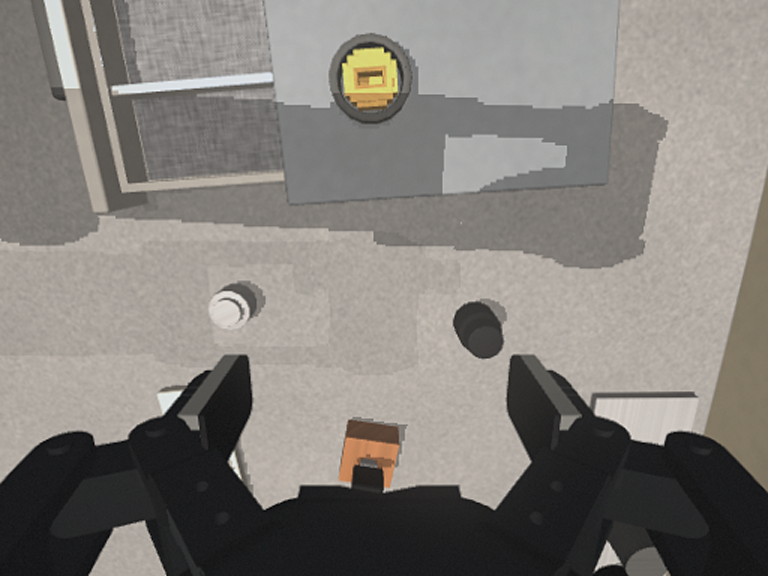

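Scene: fixture with three coils at about (203,328), (231,315), (259,302) and a bare post at (172,340). The master is at (329,306), key stand (268,388), lock (445,307), and the drawer is open at upper centre. Next I crop for measurement.

```bash
python3 - <<'E'
from h import *
import pickle
c=pickle.load(open('scene0.pkl','rb'))
save(c,'pics/s_a.png',(95,180,265,290),4.6)
save(c,'pics/s_b.png',(240,125,410,285),4.6)
E
```

```text
(no output)
```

View pics/s_a.png

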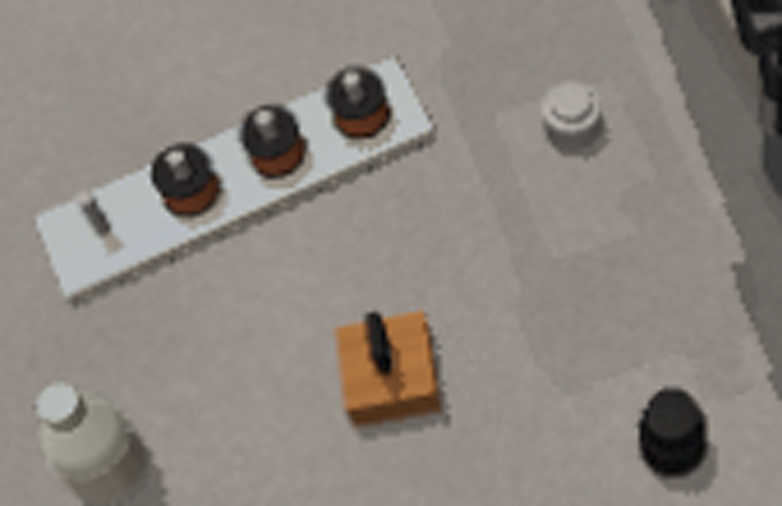

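View pics/s_b.png

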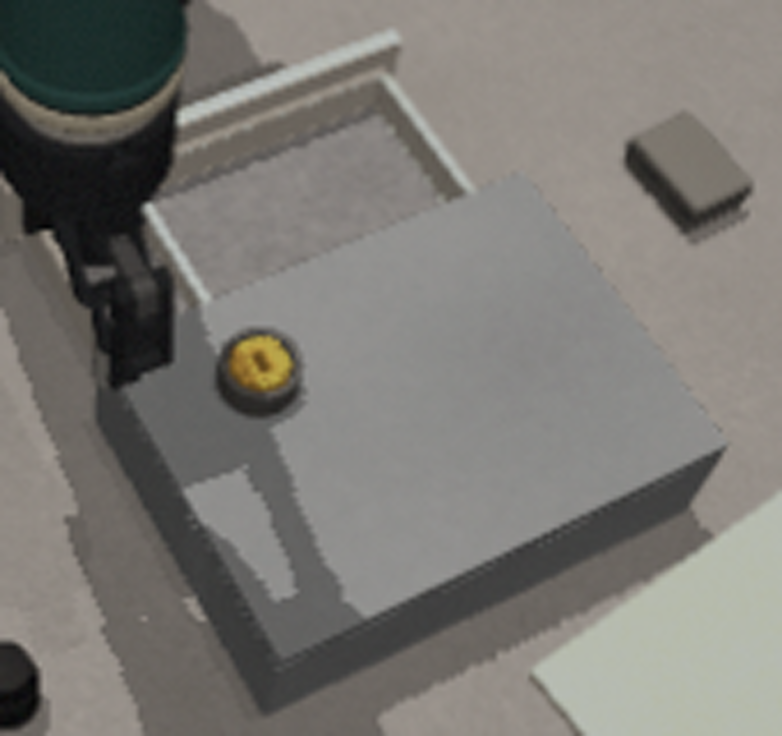

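```bash
python3 - <<'E'
from h import *
import pickle
c=pickle.load(open('scene0.pkl','rb'))
def A(n,u,v,z,o=(95,180)): print(n,px2w(c,o[0]+u/4.6,o[1]+v/4.6,z).round(4))
for p in [(36,217),(397,57),(433,130),(70,292)]: A('fix',*p,.012)
for p in [(178,155),(265,115),(352,75),(90,205)]: A('post',*p,.054)
A('master',576,101,.03)
for p in [(335,330),(427,313),(437,400),(345,410)]: A('stand',*p,.028)
A('keytop',374,316,.064)
b=(240,125)
for p in [(520,175),(727,443),(275,660)]: A('cab',*p,.085,b)
A('lock',262,362,.109,b)
A('panel',399,35,.071,b)
w=pickle.load(open('wrist0.pkl','rb'))
def W(n,u,v,z): print('W',n,px2w(w,u/1.5,v/1.5,z).round(4))
W('lock',371,77,.109);W('master',231,308,.03)
for p in [(290,203),(607,183)]: W('cab',*p,.085)
W('side wall end outer', 103,212,.0); W('sidewall top front corner',124,192,.05);W('divider',115,90,.046)
E
```

```text
fix [ 0.4944 -0.3749  0.012 ]
fix [ 0.4663 -0.1432  0.012 ]
fix [ 0.5246 -0.138   0.012 ]
fix [ 0.5502 -0.3658  0.012 ]
post [ 0.5114 -0.282   0.054 ]
post [ 0.504  -0.2284  0.054 ]
post [ 0.4964 -0.1736  0.054 ]
post [ 0.5248 -0.3364  0.054 ]
master [ 0.548  -0.0535  0.03  ]
stand [ 0.6374 -0.2285  0.028 ]
stand [ 0.6465 -0.1775  0.028 ]
stand [ 0.6981 -0.188   0.028 ]
stand [ 0.6852 -0.2365  0.028 ]
keytop [ 0.655  -0.2052  0.064 ]
cab [0.5983 0.3241 0.085 ]
cab [0.8036 0.3403 0.085 ]
cab [0.8228 0.0508 0.085 ]
lock [0.6711 0.1126 0.109 ]
panel [0.4625 0.3153 0.071 ]
W lock [0.6702 0.1135 0.109 ]
W master [ 0.5505 -0.0519  0.03  ]
W cab [0.6163 0.0411 0.085 ]
W cab [0.823  0.0545 0.085 ]
W side wall end outer [0.4362 0.0249 0.    ]
W sidewall top front corner [0.4866 0.0458 0.05  ]
W divider [0.4888 0.1164 0.046 ]
```

>>> carry_out(deltas=[{"delta_pos": [-0.03,0.008,0],"dr": [0,0,0]},{"delta_pos": [-0.045,0.015,0],"dr": [0,0,0]},{"delta_pos": [-0.035,0.015,0],"dr": [0,0,0]},{"delta_pos": [-0.015,0.015,0],"dr": [0,0,-0.05]},{"delta_pos": [0,0,0],"dr": [0,0,-0.03]},{"delta_pos": [0,0,0],"dr": [0,0,0]},{"delta_pos": [0,0,0],"dr": [0,0,0]}])

```text
time: 1.02
tool_pos: [0.5507, -0.0525, 0.2312]
tcp_rot: [-3.139, -0.126, -0.0]
wrist_force: [0.6, 0.2, -0.2]
width: 1.002
```

```bash
cat >> h.py <<'E'
def pose():
    s=bot.read_state();M=R.from_rotvec(s['tcp_rot']).as_matrix()
    return np.array(s['tool_pos']),M,np.arctan2(M[1,0],M[0,0]),s
def to(x=None,y=None,z=None,yaw=None):
    p,M,ps,s=pose()
    t=np.array([p[0] if x is None else x,p[1] if y is None else y,p[2] if z is None else z])
    print('t',round(s['time'],2),'tcp',p.round(4),'yaw',round(ps,4),'tilt',np.round(M[:2,2],4),'w',round(s['width'],3),'F',np.round(s['wrist_force'],1))
    print('delta tool',(M.T@(t-p)).round(4),'drz',None if yaw is None else round(-(yaw-ps),4),'q6',round(s['q'][5],2))
E
python3 - <<'E'
from h import *
import pickle
to()
c=cam('wrist');pickle.dump(c,open('w1.pkl','wb'));save(c,'pics/w1.png',scale=1.5)
c=cam('scene');pickle.dump(c,open('s1.pkl','wb'));save(c,'pics/s1.png',(240,125,410,255),4.6)
E
```

```text
t 1.02 tcp [ 0.5507 -0.0525  0.2312] yaw 0.0801 tilt [0.0001 0.0002] w 1.002 F [ 0.6  0.2 -0.2]
delta tool [0. 0. 0.] drz None q6 -0.22
```

View pics/w1.png

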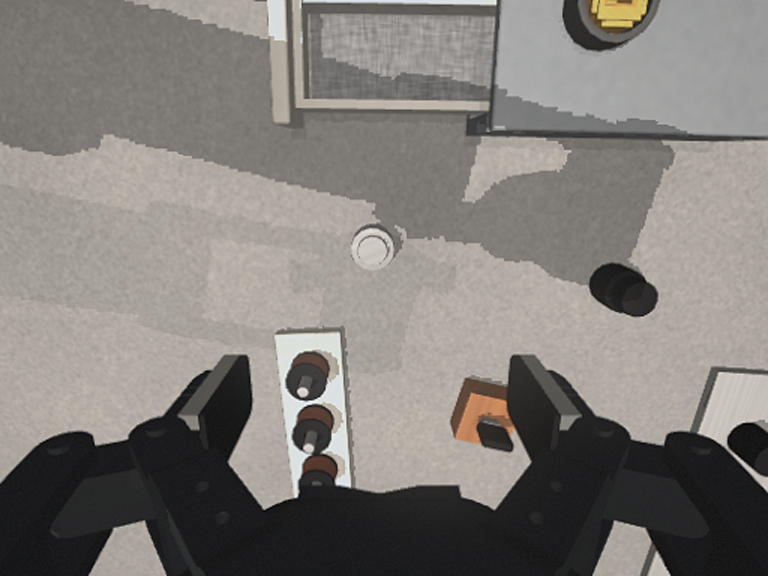

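View pics/s1.png

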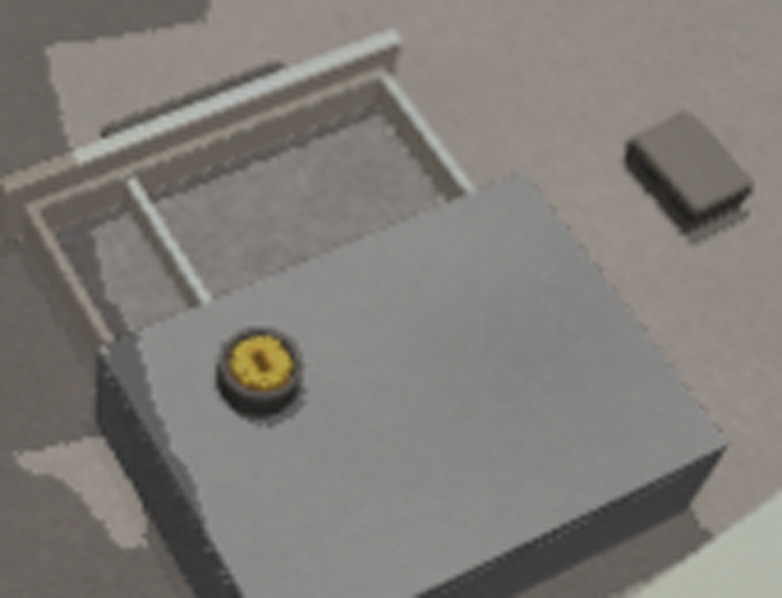

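```bash
python3 - <<'E'
from h import *
import pickle
c=pickle.load(open('s1.pkl','rb'));w=pickle.load(open('w1.pkl','rb'))
C=np.array([.710,.189]);a=.066
def cf(P): d=P[:2]-C;return np.round([d[0]*np.cos(a)+d[1]*np.sin(a),-d[0]*np.sin(a)+d[1]*np.cos(a)],4)
def A(n,u,v,z):
    P=px2w(c,240+u/4.6,125+v/4.6,z);print(n,P.round(4),cf(P))
def W(n,u,v,z):
    P=px2w(w,u/1.5,v/1.5,z);print('W',n,P.round(4),cf(P))
A('panel R outer top',398,33,.071);A('panel L outer',2,187,.071);A('wall/panel R inside',386,75,.05);A('wall L corner in',45,205,.05)
A('div front',132,180,.046);A('cabfrontL',108,345,.085);A('cabfrontR',518,175,.085);A('cab',727,443,.085);A('lock',262,362,.109)
A('pull end',285,66,.064);A('pull end2',103,131,.064)
W('master',372,250,.03);W('cabfront',493,130,.085);W('wall outer corner',296,108,.05);W('panel outer edge',272,122,.071);W('inner',302,100,.05)
for u,v in [(304,392),(310,449)]: W('post',u,v,.054)
W('stand',470,378,.028)
E
```

```text
panel R outer top [0.4607 0.3155 0.071 ] [-0.2404  0.1427]
panel L outer [0.4816 0.0325 0.071 ] [-0.2382 -0.1411]
wall/panel R inside [0.4749 0.303  0.05  ] [-0.227   0.1293]
wall L corner in [0.4898 0.0574 0.05  ] [-0.2284 -0.1167]
div front [0.4894 0.1163 0.046 ] [-0.2249 -0.058 ]
cabfrontL [0.6165 0.0448 0.085 ] [-0.1028 -0.1377]
cabfrontR [0.5978 0.323  0.085 ] [-0.1031  0.1411]
cab [0.8036 0.3403 0.085 ] [0.1034 0.1448]
lock [0.6711 0.1126 0.109 ] [-0.0439 -0.0736]
pull end [0.454 0.238 0.064] [-0.2522  0.0658]
pull end2 [0.4597 0.1085 0.064 ] [-0.2551 -0.0638]
W master [ 0.546  -0.0554  0.03  ] [-0.1798 -0.2331]
W cabfront [0.6161 0.0397 0.085 ] [-0.1036 -0.1427]
W wall outer corner [0.4854 0.0456 0.05  ] [-0.2335 -0.1283]
W panel outer edge [0.4738 0.034  0.071 ] [-0.2459 -0.1391]
W inner [0.4894 0.0511 0.05  ] [-0.2292 -0.123 ]
W post [ 0.4989 -0.1745  0.054 ] [-0.2346 -0.3488]
W post [ 0.5057 -0.23    0.054 ] [-0.2315 -0.4046]
W stand [ 0.6414 -0.1643  0.028 ] [-0.0917 -0.348 ]
```

>>> carry_out(deltas=[{"delta_pos": [-0.004,0.002,0.03],"dr": [0,0,0]},{"delta_pos": [0,0,0.05],"dr": [0,0,0]},{"delta_pos": [0,0,0.05],"dr": [0,0,0]},{"delta_pos": [0,0,0.05],"dr": [0,0,0]},{"delta_pos": [0,0,0.025],"dr": [0,0,0]},{"delta_pos": [0,0,0.015],"dr": [0,0,0]},{"delta_pos": [0,0,0.008],"dr": [0,0,0]},{"delta_pos": [0,0,0],"dr": [0,0,0]}], grip=1)

```text
time: 2.12
tool_pos: [0.5467, -0.0553, 0.0036]
tcp_rot: [3.139, 0.126, 0.001]
wrist_force: [0.4, -1.3, 0.2]
width: 0.998
```

>>> carry_out(deltas=[{"delta_pos": [0,0,0],"dr": [0,0,0]},{"delta_pos": [0,0,0],"dr": [0,0,0]},{"delta_pos": [0,0,0],"dr": [0,0,0]},{"delta_pos": [0,0,0],"dr": [0,0,0]},{"delta_pos": [0,0,0],"dr": [0,0,0]},{"delta_pos": [0,0,0],"dr": [0,0,0]}], grip=0, force=40)

```text
time: 2.88
tool_pos: [0.5468, -0.0555, 0.0044]
tcp_rot: [3.139, 0.126, 0.002]
wrist_force: [-0.8, -1.1, 5.3]
width: 0.401
```

```bash
python3 - <<'E'
from h import *
to(.5535,.085,.024)
c=cam('wrist');save(c,'pics/w2.png',scale=1.5)
E
```

```text
t 2.88 tcp [ 0.5468 -0.0555  0.0044] yaw 0.0799 tilt [ 0.0012 -0.0002] w 0.401 F [-0.8 -1.1  5.3]
delta tool [ 0.0179 -0.1395 -0.0197] drz None q6 -0.23
```

View pics/w2.png

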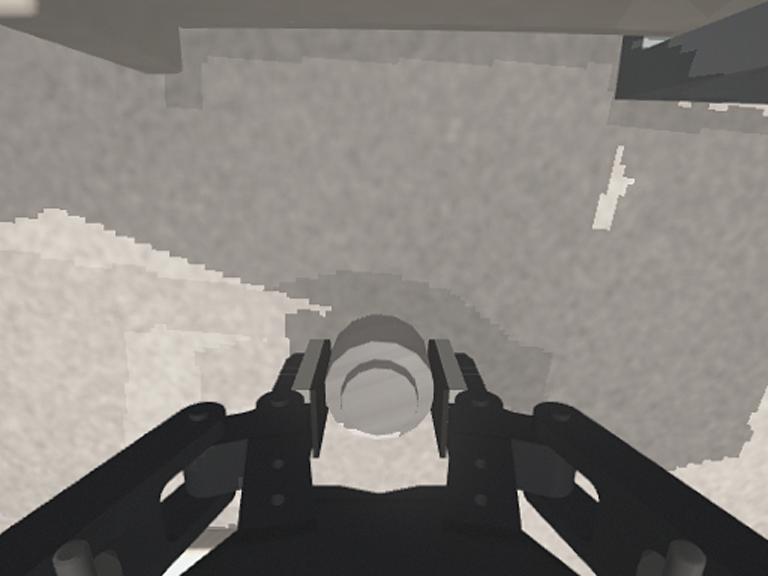

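>>> carry_out(deltas=[{"delta_pos": [0,0,-0.015],"dr": [0,0,0]},{"delta_pos": [0,0,-0.035],"dr": [0,0,0]},{"delta_pos": [0,0,-0.05],"dr": [0,0,0]},{"delta_pos": [0.003,-0.02,-0.01],"dr": [0,0,0]},{"delta_pos": [0.005,-0.04,0],"dr": [0,0,0]},{"delta_pos": [0.005,-0.045,0],"dr": [0,0,0]},{"delta_pos": [0.004,-0.025,0],"dr": [0,0,0]},{"delta_pos": [0.001,-0.0095,0],"dr": [0,0,0]},{"delta_pos": [0,0,0],"dr": [0,0,0]}])

```text
time: 4.05
tool_pos: [0.5523, 0.0856, 0.1127]
tcp_rot: [3.139, 0.128, -0.002]
wrist_force: [0.8, -0.5, -0.9]
width: 0.403
```

```bash
python3 - <<'E'
from h import *
to(.5535,.085,.026)
c=cam('wrist');save(c,'pics/w3.png',scale=1.5)
E
```

```text
t 4.05 tcp [0.5523 0.0856 0.1127] yaw 0.0814 tilt [-0.0012 -0.0004] w 0.403 F [ 0.8 -0.5 -0.9]
delta tool [0.0013 0.0007 0.0867] drz None q6 0.03
```

View pics/w3.png

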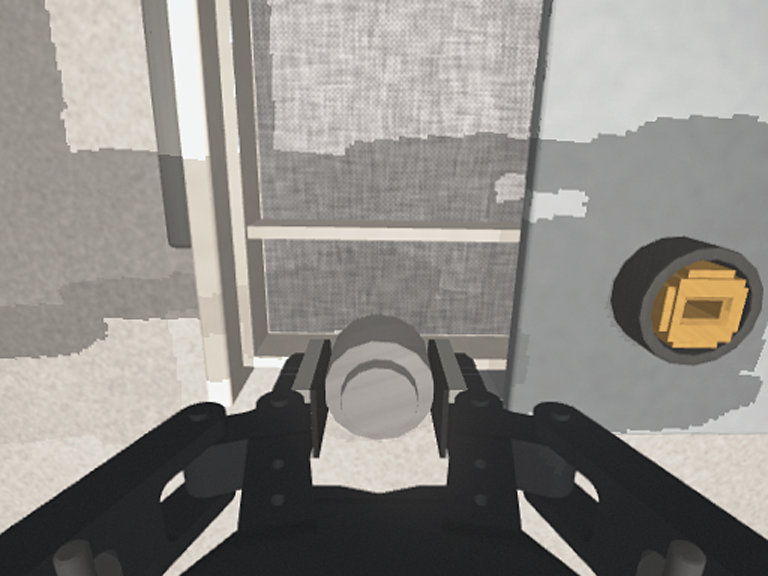

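```bash
python3 - <<'E'
from h import *
c=cam('wrist')
for n,u,v,z in [('div bottom edge top',385,240,.046),('wall inner top',400,337,.05),('floor edge wall?',280,333,.02),('divL',250,232,.046),('slot',710,308,.109),('master bot?',0,0,.1)]:
    print(n,px2w(c,u/1.5,v/1.5,z).round(4))
E
```

```text
div bottom edge top [0.5535 0.1167 0.046 ]
wall inner top [0.5653 0.068  0.05  ]
floor edge wall? [0.4976 0.0518 0.02  ]
divL [0.4876 0.1154 0.046 ]
slot [0.6715 0.1137 0.109 ]
master bot? [0.4213 0.1959 0.1   ]
```

>>> carry_out(deltas=[{"delta_pos": [0.001,0.001,0.02],"dr": [0,0,0]},{"delta_pos": [0,0,0.03],"dr": [0,0,0]},{"delta_pos": [0,0,0.02],"dr": [0,0,0]},{"delta_pos": [0,0,0.01],"dr": [0,0,0]},{"delta_pos": [0,0,0.006],"dr": [0,0,0]},{"delta_pos": [0,0,0],"dr": [0,0,0]},{"delta_pos": [0,0,0],"dr": [0,0,0]}])

```text
time: 5.03
tool_pos: [0.5549, 0.0843, 0.0282]
tcp_rot: [-3.139, -0.125, -0.002]
wrist_force: [0.5, 0.4, -1.1]
width: 0.406
```

>>> carry_out(deltas=[{"delta_pos": [0,0,0.002],"dr": [0,0,0]},{"delta_pos": [0,0,0.002],"dr": [0,0,0]},{"delta_pos": [0,0,0],"dr": [0,0,0]},{"delta_pos": [0,0,0],"dr": [0,0,0]}])

```text
time: 5.52
tool_pos: [0.5551, 0.0844, 0.0243]
tcp_rot: [-3.139, -0.126, -0.003]
wrist_force: [-0.3, -0.1, 5.2]
width: 0.404
```

>>> carry_out(deltas=[{"delta_pos": [0,0,0],"dr": [0,0,0]},{"delta_pos": [0,0,0],"dr": [0,0,0]},{"delta_pos": [0,0,-0.01],"dr": [0,0,0]},{"delta_pos": [0,0,-0.03],"dr": [0,0,0]},{"delta_pos": [0,0,-0.05],"dr": [0,0,0]},{"delta_pos": [0,0,-0.03],"dr": [0,0,0]},{"delta_pos": [0,0,-0.02],"dr": [0,0,0]},{"delta_pos": [0,0,0],"dr": [0,0,0]}], grip=0.65)

```text
time: 6.52
tool_pos: [0.5563, 0.0845, 0.1661]
tcp_rot: [-3.139, -0.126, -0.01]
wrist_force: [-0.1, 0.1, -0.3]
width: 0.647
```

```bash
python3 - <<'E'
from h import *
to(.500,-.174,.16,.138)
c=cam('wrist');save(c,'pics/w4.png',scale=1.5)
E
```

```text
t 6.53 tcp [0.5563 0.0845 0.1661] yaw 0.0801 tilt [0.0061 0.0006] w 0.647 F [-0.1  0.1 -0.3]
delta tool [-0.0768  0.2532  0.0056] drz -0.0579 q6 0.03
```

View pics/w4.png

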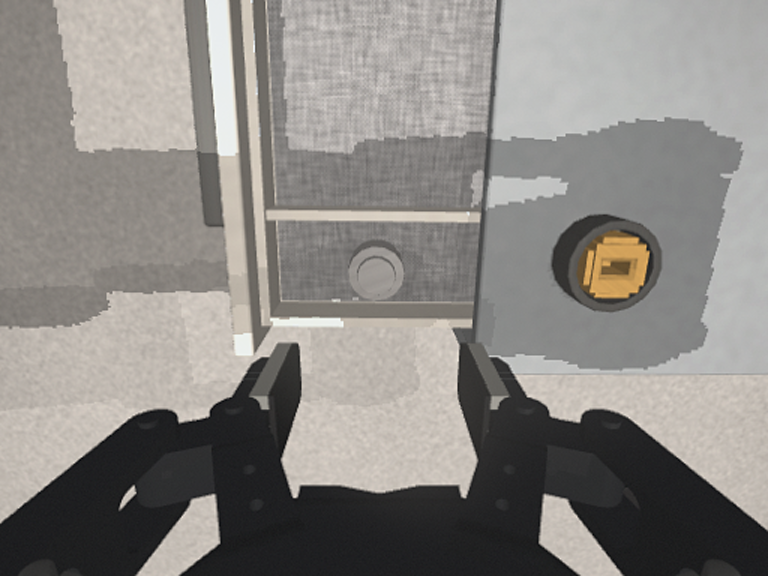

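>>> carry_out(deltas=[{"delta_pos": [-0.01,0.02,0],"dr": [0,0,0]},{"delta_pos": [-0.015,0.05,0],"dr": [0,0,0]},{"delta_pos": [-0.015,0.05,0],"dr": [0,0,0]},{"delta_pos": [-0.015,0.05,0],"dr": [0,0,0]},{"delta_pos": [-0.015,0.045,0],"dr": [0,0,0]},{"delta_pos": [-0.008,0.025,0],"dr": [0,0,-0.03]},{"delta_pos": [-0.001,0.013,0],"dr": [0,0,0]},{"delta_pos": [0,0,0],"dr": [0,0,0]},{"delta_pos": [0,0,0],"dr": [0,0,0]}])

```text
time: 7.7
tool_pos: [0.4958, -0.1735, 0.1628]
tcp_rot: [-3.136, -0.173, 0.001]
wrist_force: [0.6, -0.3, -0.6]
width: 0.652
```

```bash
python3 - <<'E'
from h import *
import pickle
to(.4976,-.174,.017)
c=cam('wrist');save(c,'pics/w5.png',scale=1.5);pickle.dump(c,open('w5.pkl','wb'))
for P in [(.4976,-.174,.038),(.4976,-.174,.054)]: print(w2px(c,P)*1.5)
E
```

```text
t 7.7 tcp [ 0.4958 -0.1735  0.1628] yaw 0.1103 tilt [-0.0007  0.0007] w 0.652 F [ 0.6 -0.3 -0.6]
delta tool [0.0018 0.0009 0.1458] drz None q6 -0.49
[380.69407823 272.84539587]
[380.77322069 279.81710233]
```

View pics/w5.png

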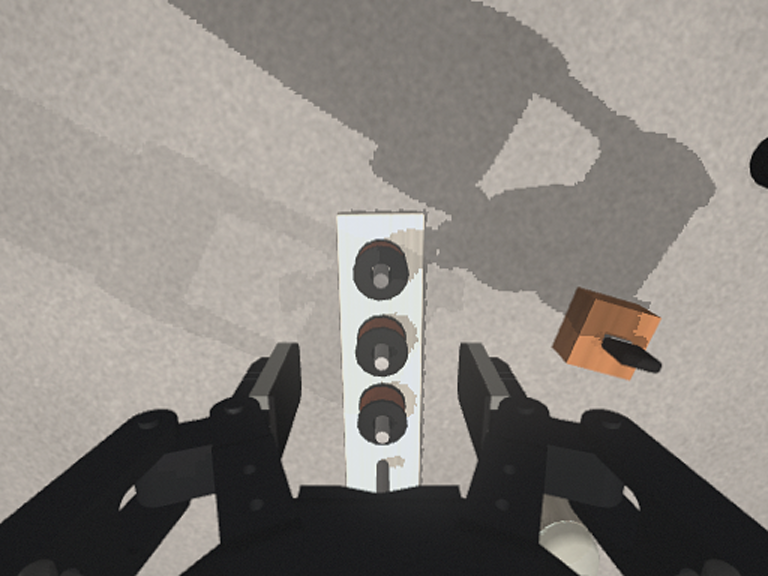

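```bash
python3 - <<'E'
from h import *
import pickle
c=pickle.load(open('w5.pkl','rb'))
for p in [(381,281),(381.5,362),(382,437)]: print(px2w(c,p[0]/1.5,p[1]/1.5,.054).round(4))
E
```

```text
[ 0.4978 -0.1747  0.054 ]
[ 0.5041 -0.2281  0.054 ]
[ 0.5107 -0.2836  0.054 ]
```

>>> carry_out(deltas=[{"delta_pos": [0.002,0.001,0.02],"dr": [0,0,0]},{"delta_pos": [0,0,0.045],"dr": [0,0,0]},{"delta_pos": [0,0,0.045],"dr": [0,0,0]},{"delta_pos": [0,0,0.02],"dr": [0,0,0]},{"delta_pos": [0,0,0.012],"dr": [0,0,0]},{"delta_pos": [0,0,0.002],"dr": [0,0,0]},{"delta_pos": [0,0,0],"dr": [0,0,0]}])

```text
time: 8.62
tool_pos: [0.499, -0.1751, 0.0202]
tcp_rot: [3.136, 0.174, 0.002]
wrist_force: [-0.1, -0.4, 0.5]
width: 0.65
```

>>> carry_out(deltas=[{"delta_pos": [0,0,0],"dr": [0,0,0]},{"delta_pos": [0,0,0],"dr": [0,0,0]},{"delta_pos": [0,0,0],"dr": [0,0,0]},{"delta_pos": [0,0,0],"dr": [0,0,0]}], grip=0, force=30)

```text
time: 9.12
tool_pos: [0.4989, -0.1754, 0.0207]
tcp_rot: [3.136, 0.172, 0.003]
wrist_force: [-0.7, -0.0, 6.2]
width: 0.397
```

>>> carry_out(deltas=[{"delta_pos": [0,0,-0.01],"dr": [0,0,0]},{"delta_pos": [0,0,-0.03],"dr": [0,0,0]},{"delta_pos": [0,0,-0.045],"dr": [0,0,0]},{"delta_pos": [0,0,-0.02],"dr": [0,0,0]},{"delta_pos": [0,0,0],"dr": [0,0,0]}])

```text
time: 9.75
tool_pos: [0.4997, -0.1758, 0.1268]
tcp_rot: [3.135, 0.172, 0.007]
wrist_force: [-0.1, -1.1, -0.4]
width: 0.393
```

```bash
python3 - <<'E'
from h import *
to(.5411,.273,.031)
c=cam('wrist');save(c,'pics/w6.png',scale=1.5)
E
```

```text
t 9.75 tcp [ 0.4997 -0.1758  0.1268] yaw 0.1099 tilt [ 0.0048 -0.002 ] w 0.393 F [-0.1 -1.1 -0.4]
delta tool [ 0.0899 -0.4418  0.0952] drz None q6 -0.5
```

View pics/w6.png

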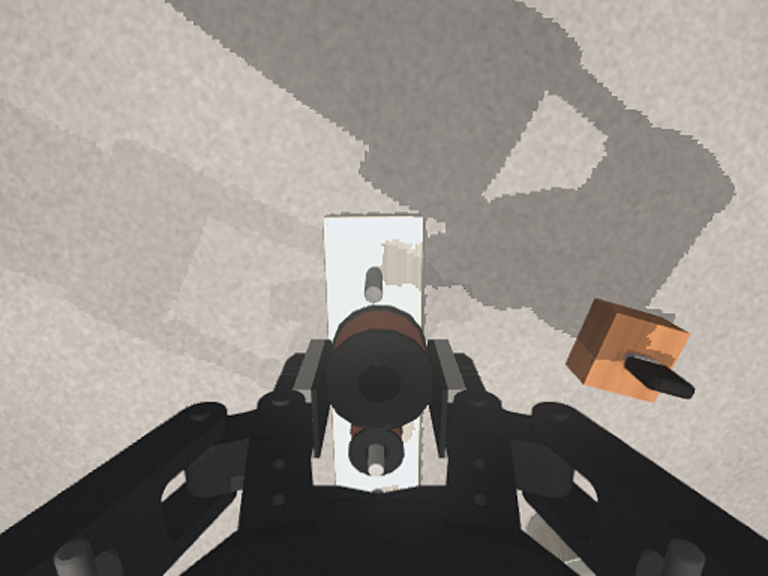

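>>> carry_out(deltas=[{"delta_pos": [0.004,-0.02,0],"dr": [0,0,0]},{"delta_pos": [0.008,-0.04,0],"dr": [0,0,0]},{"delta_pos": [0.012,-0.057,0],"dr": [0,0,0]},{"delta_pos": [0.012,-0.06,0],"dr": [0,0,0]},{"delta_pos": [0.012,-0.06,0],"dr": [0,0,0]},{"delta_pos": [0.012,-0.06,0],"dr": [0,0,0]},{"delta_pos": [0.012,-0.06,0],"dr": [0,0,0]},{"delta_pos": [0.01,-0.05,0],"dr": [0,0,0]},{"delta_pos": [0.006,-0.025,0],"dr": [0,0,0]},{"delta_pos": [0.002,-0.01,0],"dr": [0,0,0]}])

```text
time: 11.05
tool_pos: [0.5371, 0.2761, 0.1223]
tcp_rot: [3.136, 0.177, -0.005]
wrist_force: [-0.5, -0.3, 0.0]
width: 0.395
```

>>> carry_out(deltas=[{"delta_pos": [0,0,0],"dr": [0,0,0]},{"delta_pos": [0,0,0],"dr": [0,0,0]}])

```text
time: 11.3
tool_pos: [0.5383, 0.273, 0.1236]
tcp_rot: [3.136, 0.171, -0.002]
wrist_force: [0.1, -0.3, 0.1]
width: 0.396
```

```bash
python3 - <<'E'
from h import *
to(.5411,.273,.031)
c=cam('wrist');save(c,'pics/w7.png',scale=1.5)
E
```

```text
t 11.3 tcp [0.5383 0.273  0.1236] yaw 0.1091 tilt [-0.0013 -0.0009] w 0.396 F [ 0.1 -0.3  0.1]
delta tool [0.0029 0.0003 0.0926] drz None q6 0.32
```

View pics/w7.png

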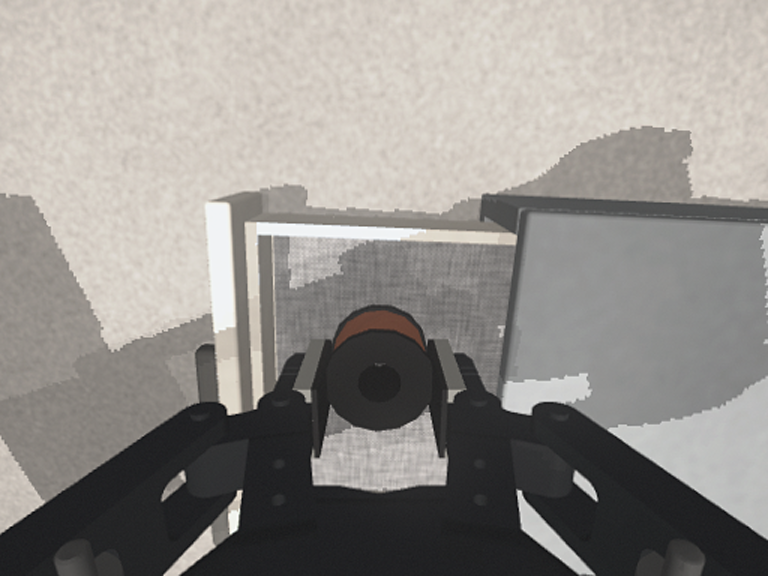

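>>> carry_out(deltas=[{"delta_pos": [0.003,0,0.02],"dr": [0,0,0]},{"delta_pos": [0,0,0.03],"dr": [0,0,0]},{"delta_pos": [0,0,0.025],"dr": [0,0,0]},{"delta_pos": [0,0,0.01],"dr": [0,0,0]},{"delta_pos": [0,0,0.006],"dr": [0,0,0]},{"delta_pos": [0,0,0],"dr": [0,0,0]},{"delta_pos": [0,0,0.002],"dr": [0,0,0]},{"delta_pos": [0,0,0],"dr": [0,0,0]},{"delta_pos": [0,0,0],"dr": [0,0,0]}])

```text
time: 12.48
tool_pos: [0.5422, 0.2747, 0.0318]
tcp_rot: [-3.137, -0.173, -0.001]
wrist_force: [-0.8, 0.2, -0.3]
width: 0.397
```

>>> carry_out(deltas=[{"delta_pos": [0,0,0.002],"dr": [0,0,0]},{"delta_pos": [0,0,0.0015],"dr": [0,0,0]},{"delta_pos": [0,0,0],"dr": [0,0,0]},{"delta_pos": [0,0,0],"dr": [0,0,0]}])

```text
time: 12.98
tool_pos: [0.5426, 0.2747, 0.0286]
tcp_rot: [-3.137, -0.173, -0.002]
wrist_force: [-0.5, -1.5, 4.9]
width: 0.394
```

>>> carry_out(deltas=[{"delta_pos": [0,0,0],"dr": [0,0,0]},{"delta_pos": [0,0,0],"dr": [0,0,0]},{"delta_pos": [0,0,-0.01],"dr": [0,0,0]},{"delta_pos": [0,0,-0.03],"dr": [0,0,0]},{"delta_pos": [0,0,-0.05],"dr": [0,0,0]},{"delta_pos": [0,0,-0.04],"dr": [0,0,0]},{"delta_pos": [0,0,-0.005],"dr": [0,0,0]},{"delta_pos": [0,0,0],"dr": [0,0,0]}], grip=0.65)

```text
time: 13.98
tool_pos: [0.5421, 0.2745, 0.1629]
tcp_rot: [-3.137, -0.173, -0.001]
wrist_force: [-0.7, -0.6, 0.1]
width: 0.65
```

```bash
python3 - <<'E'
from h import *
to(.5045,-.229,.1)
c=cam('wrist');save(c,'pics/w8.png',scale=1.5)
E
```

```text
t 13.97 tcp [0.5421 0.2745 0.1629] yaw 0.1099 tilt [0.0007 0.0003] w 0.65 F [-0.7 -0.6  0.1]
delta tool [-0.0926  0.4964  0.0627] drz None q6 0.32
```

View pics/w8.png

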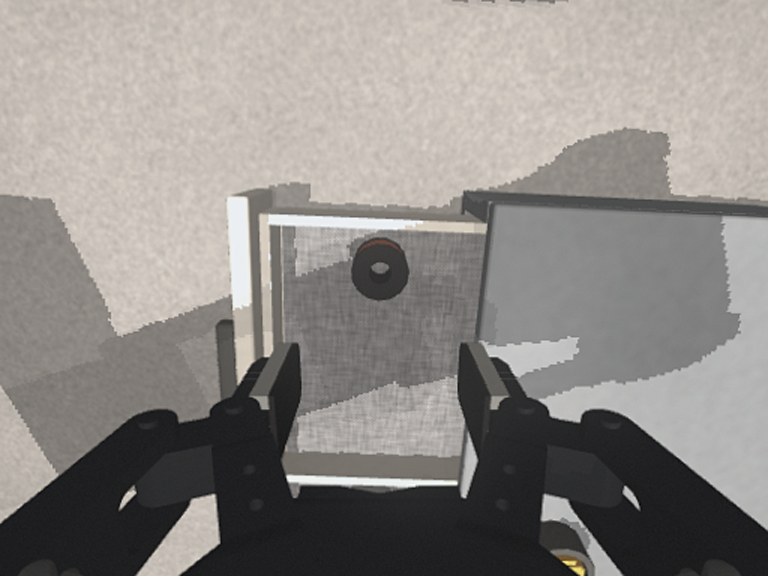

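>>> carry_out(deltas=[{"delta_pos": [-0.005,0.025,0],"dr": [0,0,0]},{"delta_pos": [-0.009,0.05,0],"dr": [0,0,0]},{"delta_pos": [-0.011,0.06,0],"dr": [0,0,0]},{"delta_pos": [-0.011,0.06,0],"dr": [0,0,0]},{"delta_pos": [-0.011,0.06,0],"dr": [0,0,0]},{"delta_pos": [-0.011,0.06,0],"dr": [0,0,0]},{"delta_pos": [-0.011,0.06,0],"dr": [0,0,0]},{"delta_pos": [-0.011,0.055,0],"dr": [0,0,0]},{"delta_pos": [-0.009,0.046,0],"dr": [0,0,0]},{"delta_pos": [-0.004,0.02,0],"dr": [0,0,0]}])

```text
time: 15.28
tool_pos: [0.5016, -0.2313, 0.1611]
tcp_rot: [-3.136, -0.167, 0.004]
wrist_force: [-0.7, 0.4, -0.4]
width: 0.648
```

>>> carry_out(deltas=[{"delta_pos": [0,0,0.02],"dr": [0,0,0]},{"delta_pos": [0,0,0.04],"dr": [0,0,0]},{"delta_pos": [0,0,0],"dr": [0,0,0]},{"delta_pos": [0,0,0],"dr": [0,0,0]}])

```text
time: 15.78
tool_pos: [0.5038, -0.2284, 0.103]
tcp_rot: [-3.136, -0.173, 0.001]
wrist_force: [0.8, 0.1, 0.3]
width: 0.654
```

```bash
python3 - <<'E'
from h import *
to(.5045,-.2287,.02)
c=cam('wrist');save(c,'pics/w9.png',scale=1.5)
for P in [(.5045,-.2287,.054)]: print(w2px(c,P)*1.5)
E
```

```text
t 15.78 tcp [ 0.5038 -0.2284  0.103 ] yaw 0.1104 tilt [-0.0005  0.0003] w 0.654 F [0.8 0.1 0.3]
delta tool [0.0007 0.0004 0.083 ] drz None q6 -0.58
[378.87167311 314.31839555]
```

View pics/w9.png

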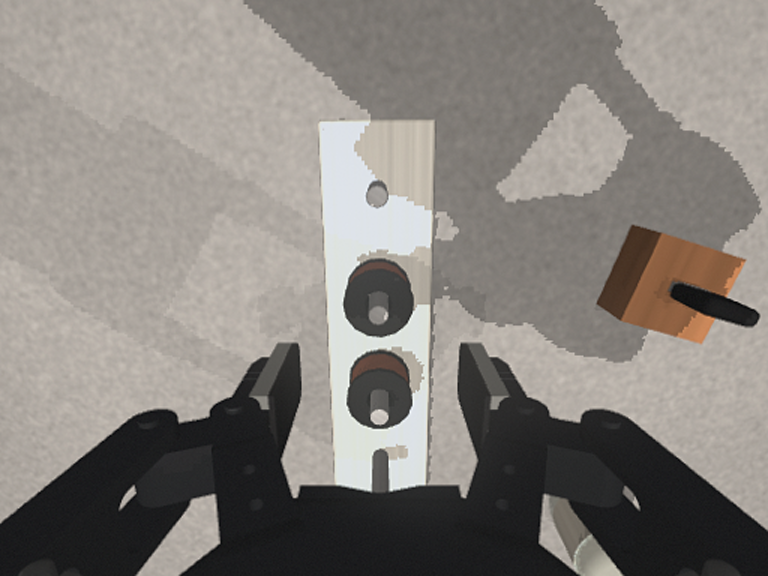

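>>> carry_out(deltas=[{"delta_pos": [0,0,0.02],"dr": [0,0,0]},{"delta_pos": [0,0,0.035],"dr": [0,0,0]},{"delta_pos": [0,0,0.02],"dr": [0,0,0]},{"delta_pos": [0,0,0.008],"dr": [0,0,0]},{"delta_pos": [0,0,0],"dr": [0,0,0]},{"delta_pos": [0,0,0],"dr": [0,0,0]}])

```text
time: 16.58
tool_pos: [0.5052, -0.2293, 0.0213]
tcp_rot: [3.135, 0.173, 0.004]
wrist_force: [0.0, 0.1, 0.2]
width: 0.647
```

>>> carry_out(deltas=[{"delta_pos": [0,0,0],"dr": [0,0,0]},{"delta_pos": [0,0,0],"dr": [0,0,0]},{"delta_pos": [0,0,0],"dr": [0,0,0]},{"delta_pos": [0,0,0],"dr": [0,0,0]}], grip=0)

```text
time: 17.08
tool_pos: [0.5048, -0.2292, 0.0212]
tcp_rot: [3.136, 0.173, 0.003]
wrist_force: [-1.1, 1.4, 5.9]
width: 0.414
```

>>> carry_out(deltas=[{"delta_pos": [0,0,-0.01],"dr": [0,0,0]},{"delta_pos": [0,0,-0.03],"dr": [0,0,0]},{"delta_pos": [0,0,-0.045],"dr": [0,0,0]},{"delta_pos": [0,0,-0.02],"dr": [0,0,0]},{"delta_pos": [0,0,0],"dr": [0,0,0]}])

```text
time: 17.7
tool_pos: [0.5056, -0.2295, 0.1275]
tcp_rot: [3.134, 0.173, 0.007]
wrist_force: [-0.9, 0.6, -0.7]
width: 0.413
```

```bash
python3 - <<'E'
from h import *
to(.5451,.2131,.031)
c=cam('wrist');save(c,'pics/w10.png',scale=1.0)
E
```

```text
t 17.7 tcp [ 0.5056 -0.2295  0.1275] yaw 0.11 tilt [ 0.0047 -0.0024] w 0.413 F [-0.9  0.6 -0.7]
delta tool [ 0.0874 -0.4359  0.0956] drz None q6 -0.58
```

View pics/w10.png

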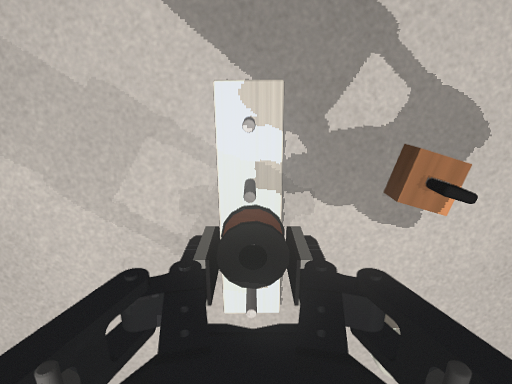

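Coil 2 is held upright in the jaws, seen at (252,248). Now I carry it to the middle position.

>>> carry_out(deltas=[{"delta_pos": [0.004,-0.02,0],"dr": [0,0,0]},{"delta_pos": [0.008,-0.04,0],"dr": [0,0,0]},{"delta_pos": [0.012,-0.057,0],"dr": [0,0,0]},{"delta_pos": [0.012,-0.06,0],"dr": [0,0,0]},{"delta_pos": [0.012,-0.06,0],"dr": [0,0,0]},{"delta_pos": [0.012,-0.06,0],"dr": [0,0,0]},{"delta_pos": [0.012,-0.058,0],"dr": [0,0,0]},{"delta_pos": [0.01,-0.046,0],"dr": [0,0,0]},{"delta_pos": [0.006,-0.025,0],"dr": [0,0,0]},{"delta_pos": [0.002,-0.01,0],"dr": [0,0,0]}])

```text
time: 19.0
tool_pos: [0.5437, 0.2165, 0.1229]
tcp_rot: [3.136, 0.177, -0.005]
wrist_force: [-0.4, -0.2, -0.5]
width: 0.416
```

>>> carry_out(deltas=[{"delta_pos": [0,0,0.02],"dr": [0,0,0]},{"delta_pos": [0,0,0.01],"dr": [0,0,0]},{"delta_pos": [0,0,0],"dr": [0,0,0]},{"delta_pos": [0,0,0],"dr": [0,0,0]}])

```text
time: 19.5
tool_pos: [0.5456, 0.2137, 0.0947]
tcp_rot: [3.137, 0.171, -0.0]
wrist_force: [0.0, 0.8, -0.4]
width: 0.414
```

```bash
python3 - <<'E'
from h import *
to(.5451,.2131,.031)
c=cam('wrist');save(c,'pics/w11.png',scale=1.0)
E
```

```text
t 19.5 tcp [0.5456 0.2137 0.0947] yaw 0.1087 tilt [-0.0002 -0.0001] w 0.414 F [ 0.   0.8 -0.4]
delta tool [-0.0006  0.0006  0.0637] drz None q6 0.22
```

View pics/w11.png

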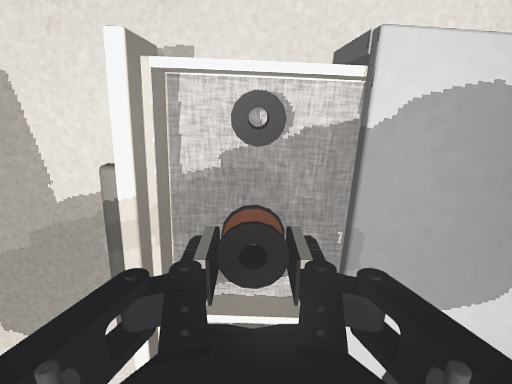

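>>> carry_out(deltas=[{"delta_pos": [0,0,0.02],"dr": [0,0,0]},{"delta_pos": [0,0,0.025],"dr": [0,0,0]},{"delta_pos": [0,0,0.01],"dr": [0,0,0]},{"delta_pos": [0,0,0.006],"dr": [0,0,0]},{"delta_pos": [0,0,0.003],"dr": [0,0,0]},{"delta_pos": [0,0,0.0015],"dr": [0,0,0]},{"delta_pos": [0,0,0],"dr": [0,0,0]},{"delta_pos": [0,0,0],"dr": [0,0,0]}])

```text
time: 20.55
tool_pos: [0.5459, 0.2147, 0.0298]
tcp_rot: [-3.137, -0.173, -0.001]
wrist_force: [-0.5, 0.0, -0.6]
width: 0.417
```

>>> carry_out(deltas=[{"delta_pos": [0,0,0.0012],"dr": [0,0,0]},{"delta_pos": [0,0,0],"dr": [0,0,0]},{"delta_pos": [0,0,0],"dr": [0,0,0]}])

```text
time: 20.92
tool_pos: [0.5464, 0.2148, 0.0292]
tcp_rot: [-3.136, -0.173, -0.003]
wrist_force: [-0.9, -1.2, 5.7]
width: 0.417
```

>>> carry_out(deltas=[{"delta_pos": [0,0,0],"dr": [0,0,0]},{"delta_pos": [0,0,0],"dr": [0,0,0]},{"delta_pos": [0,0,-0.01],"dr": [0,0,0]},{"delta_pos": [0,0,-0.03],"dr": [0,0,0]},{"delta_pos": [0,0,-0.05],"dr": [0,0,0]},{"delta_pos": [0,0,-0.04],"dr": [0,0,0]},{"delta_pos": [0,0,-0.005],"dr": [0,0,0]},{"delta_pos": [0,0,0],"dr": [0,0,0]}], grip=0.65)

```text
time: 21.92
tool_pos: [0.5459, 0.2146, 0.1635]
tcp_rot: [-3.137, -0.173, -0.002]
wrist_force: [0.4, -0.4, -0.1]
width: 0.648
```

```bash
python3 - <<'E'
from h import *
to(.5115,-.2835,.1)
c=cam('wrist');save(c,'pics/w12.png',scale=1)
E
```

```text
t 21.93 tcp [0.5459 0.2146 0.1635] yaw 0.1099 tilt [0.0014 0.0004] w 0.648 F [ 0.4 -0.4 -0.1]
delta tool [-0.0889  0.4914  0.0633] drz None q6 0.22
```

View pics/w12.png

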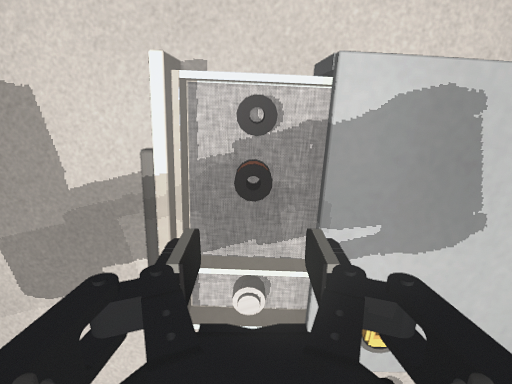

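Both coils and the master are standing, at (257,115), (253,180) and (248,298). Next is the third coil.

>>> carry_out(deltas=[{"delta_pos": [-0.005,0.025,0],"dr": [0,0,0]},{"delta_pos": [-0.009,0.05,0],"dr": [0,0,0]},{"delta_pos": [-0.011,0.06,0],"dr": [0,0,0]},{"delta_pos": [-0.011,0.06,0],"dr": [0,0,0]},{"delta_pos": [-0.011,0.06,0],"dr": [0,0,0]},{"delta_pos": [-0.01,0.06,0],"dr": [0,0,0]},{"delta_pos": [-0.01,0.06,0],"dr": [0,0,0]},{"delta_pos": [-0.01,0.055,0],"dr": [0,0,0]},{"delta_pos": [-0.008,0.041,0],"dr": [0,0,0]},{"delta_pos": [-0.004,0.02,0],"dr": [0,0,0]}])

```text
time: 23.22
tool_pos: [0.5094, -0.2847, 0.1607]
tcp_rot: [-3.135, -0.169, 0.005]
wrist_force: [-1.1, 0.2, 0.3]
width: 0.647
```

>>> carry_out(deltas=[{"delta_pos": [0,0,0.02],"dr": [0,0,0]},{"delta_pos": [0,0,0.04],"dr": [0,0,0]},{"delta_pos": [0,0,0],"dr": [0,0,0]},{"delta_pos": [0,0,0],"dr": [0,0,0]}])

```text
time: 23.72
tool_pos: [0.511, -0.2819, 0.1028]
tcp_rot: [-3.136, -0.175, 0.001]
wrist_force: [-0.3, 0.3, 0.3]
width: 0.65
```

```bash
python3 - <<'E'
from h import *
to(.5112,-.2836,.02)
c=cam('wrist');save(c,'pics/w13.png',scale=1.5)
for P in [(.5112,-.2836,.054)]: print(w2px(c,P)*1.5)
E
```

```text
t 23.73 tcp [ 0.511  -0.2819  0.1028] yaw 0.1114 tilt [-0.0009  0.0008] w 0.65 F [-0.3  0.3  0.3]
delta tool [0.     0.0018 0.0828] drz None q6 -0.66
[377.46734026 317.30445804]
```

View pics/w13.png

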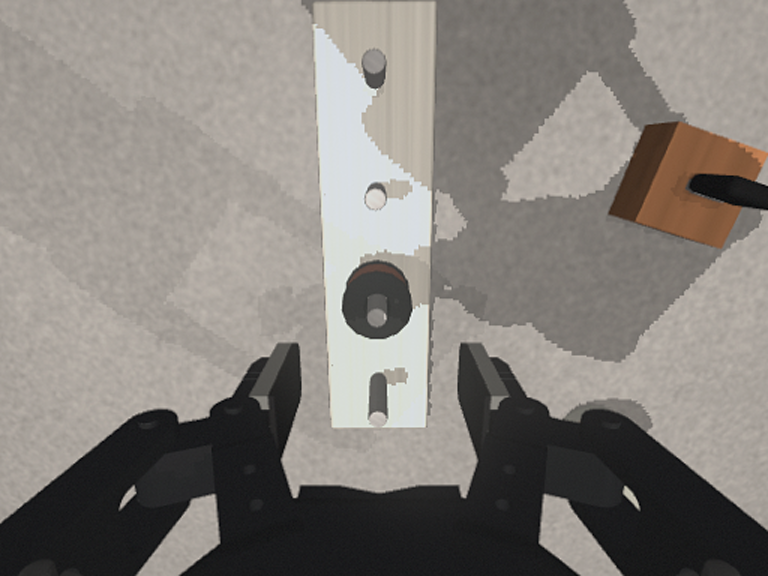

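```bash
python3 - <<'E'
from h import *
import pickle
c=pickle.load(open('scene0.pkl','rb'))
print(px2w(c,95+60/4.6,180+400/4.6,.1),px2w(c,95+90/4.6,180+490/4.6,.0))
E
```

```text
[ 0.65883135 -0.36709148  0.1       ] [ 0.66650441 -0.38253977  0.        ]
```

>>> carry_out(deltas=[{"delta_pos": [0,0.002,0.02],"dr": [0,0,0]},{"delta_pos": [0,0,0],"dr": [0,0,0]}])

```text
time: 24.02
tool_pos: [0.5101, -0.2845, 0.0816]
tcp_rot: [-3.135, -0.173, 0.004]
wrist_force: [0.0, 0.3, -0.7]
width: 0.651
```

Bottle is 150 mm away, so there is no conflict.

>>> carry_out(deltas=[{"delta_pos": [0,0,0.035],"dr": [0,0,0]},{"delta_pos": [0,0,0.02],"dr": [0,0,0]},{"delta_pos": [0,0,0.0075],"dr": [0,0,0]},{"delta_pos": [0,0,0],"dr": [0,0,0]},{"delta_pos": [0,0,0],"dr": [0,0,0]}])

```text
time: 24.65
tool_pos: [0.512, -0.2858, 0.0216]
tcp_rot: [3.136, 0.173, 0.002]
wrist_force: [0.4, -0.3, 0.4]
width: 0.646
```

>>> carry_out(deltas=[{"delta_pos": [0,0,0],"dr": [0,0,0]},{"delta_pos": [0,0,0],"dr": [0,0,0]},{"delta_pos": [0,0,0],"dr": [0,0,0]},{"delta_pos": [0,0,0],"dr": [0,0,0]}], grip=0)

```text
time: 25.15
tool_pos: [0.5121, -0.2858, 0.022]
tcp_rot: [3.136, 0.173, 0.003]
wrist_force: [-0.5, 0.6, 5.7]
width: 0.41
```

>>> carry_out(deltas=[{"delta_pos": [0,0,-0.01],"dr": [0,0,0]},{"delta_pos": [0,0,-0.03],"dr": [0,0,0]},{"delta_pos": [0,0,-0.045],"dr": [0,0,0]},{"delta_pos": [0,0,-0.02],"dr": [0,0,0]},{"delta_pos": [0,0,0],"dr": [0,0,0]}])

```text
time: 25.78
tool_pos: [0.5124, -0.286, 0.1275]
tcp_rot: [3.135, 0.173, 0.005]
wrist_force: [-0.5, -0.0, -0.2]
width: 0.412
```

```bash
python3 - <<'E'
from h import *
to(.549,.1545,.031)
c=cam('wrist');save(c,'pics/w14.png',scale=1.0)
E
```

```text
t 25.77 tcp [ 0.5124 -0.286   0.1275] yaw 0.11 tilt [ 0.0035 -0.0022] w 0.412 F [-0.5 -0.  -0.2]
delta tool [ 0.0844 -0.434   0.0957] drz None q6 -0.66
```

View pics/w14.png

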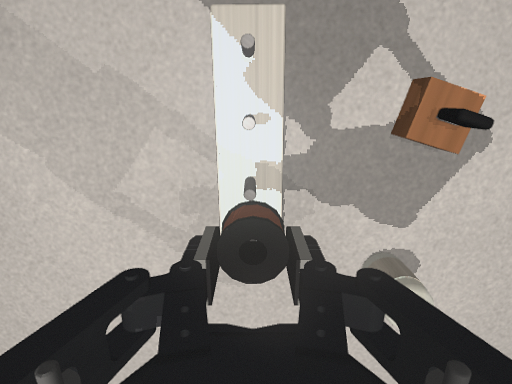

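>>> carry_out(deltas=[{"delta_pos": [0.004,-0.02,0],"dr": [0,0,0]},{"delta_pos": [0.008,-0.04,0],"dr": [0,0,0]},{"delta_pos": [0.011,-0.057,0],"dr": [0,0,0]},{"delta_pos": [0.011,-0.06,0],"dr": [0,0,0]},{"delta_pos": [0.012,-0.06,0],"dr": [0,0,0]},{"delta_pos": [0.012,-0.06,0],"dr": [0,0,0]},{"delta_pos": [0.011,-0.057,0],"dr": [0,0,0]},{"delta_pos": [0.009,-0.045,0],"dr": [0,0,0]},{"delta_pos": [0.004,-0.025,0],"dr": [0,0,0]},{"delta_pos": [0.002,-0.01,0],"dr": [0,0,0]}])

```text
time: 27.08
tool_pos: [0.5449, 0.1573, 0.1234]
tcp_rot: [3.136, 0.177, -0.006]
wrist_force: [0.2, -0.0, -0.2]
width: 0.408
```

>>> carry_out(deltas=[{"delta_pos": [0,0,0.02],"dr": [0,0,0]},{"delta_pos": [0,0,0.01],"dr": [0,0,0]},{"delta_pos": [0,0,0],"dr": [0,0,0]},{"delta_pos": [0,0,0],"dr": [0,0,0]}])

```text
time: 27.58
tool_pos: [0.5472, 0.1549, 0.0958]
tcp_rot: [3.137, 0.171, 0.0]
wrist_force: [-0.3, -0.8, -0.6]
width: 0.412
```

```bash
python3 - <<'E'
from h import *
to(.549,.1545,.031)
c=cam('wrist');save(c,'pics/w15.png',scale=1.0)
E
```

```text
t 27.57 tcp [0.5472 0.1549 0.0958] yaw 0.1092 tilt [0.0001 0.    ] w 0.412 F [-0.3 -0.8 -0.6]
delta tool [0.0017 0.0006 0.0648] drz None q6 0.12
```

View pics/w15.png

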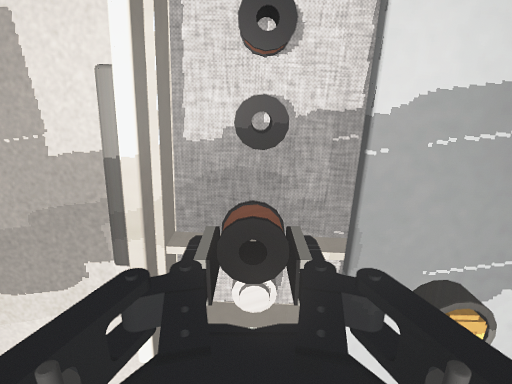

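>>> carry_out(deltas=[{"delta_pos": [0.001,0,0.02],"dr": [0,0,0]},{"delta_pos": [0,0,0.025],"dr": [0,0,0]},{"delta_pos": [0,0,0.01],"dr": [0,0,0]},{"delta_pos": [0,0,0.006],"dr": [0,0,0]},{"delta_pos": [0,0,0.003],"dr": [0,0,0]},{"delta_pos": [0,0,0.0015],"dr": [0,0,0]},{"delta_pos": [0,0,0],"dr": [0,0,0]},{"delta_pos": [0,0,0],"dr": [0,0,0]}])

```text
time: 28.62
tool_pos: [0.5484, 0.1556, 0.0306]
tcp_rot: [-3.137, -0.173, -0.002]
wrist_force: [0.2, 0.0, -0.3]
width: 0.411
```

>>> carry_out(deltas=[{"delta_pos": [0,0,0.0012],"dr": [0,0,0]},{"delta_pos": [0,0,0],"dr": [0,0,0]},{"delta_pos": [0,0,0],"dr": [0,0,0]}])

```text
time: 29.0
tool_pos: [0.5489, 0.1556, 0.0299]
tcp_rot: [-3.137, -0.173, -0.003]
wrist_force: [-0.8, -1.3, 5.1]
width: 0.414
```

>>> carry_out(deltas=[{"delta_pos": [0,0,0],"dr": [0,0,0]},{"delta_pos": [0,0,0],"dr": [0,0,0]},{"delta_pos": [0,0,-0.01],"dr": [0,0,0]},{"delta_pos": [0,0,-0.03],"dr": [0,0,0]},{"delta_pos": [0,0,-0.05],"dr": [0,0,0]},{"delta_pos": [0,0,-0.05],"dr": [0,0,0]},{"delta_pos": [0,0,-0.04],"dr": [0,0,0]},{"delta_pos": [0,0,0],"dr": [0,0,0]},{"delta_pos": [0,0,0],"dr": [0,0,0]}], grip=0.65)

```text
time: 30.12
tool_pos: [0.5479, 0.1554, 0.2088]
tcp_rot: [-3.137, -0.173, -0.001]
wrist_force: [0.1, 0.0, -0.2]
width: 0.649
```

```bash
python3 - <<'E'
from h import *
C=np.array([.710,.189]);a=.066
for q in (-.285,): print(C+np.array([q*np.cos(a),q*np.sin(a)]))
to(.4256,.1702,.05,.066)
c=cam('wrist');save(c,'pics/w16.png',scale=1.5)
c=cam('scene');save(c,'pics/s16.png',(230,115,410,255),4)
c=cam('side');save(c,'pics/d16.png',(150,130,340,260),4)
E
```

```text
[0.4256205  0.17020365]
t 30.12 tcp [0.5479 0.1554 0.2088] yaw 0.11 tilt [0.0003 0.0001] w 0.649 F [ 0.1  0.  -0.2]
delta tool [-0.12   -0.0281  0.1588] drz 0.044 q6 0.12
```

View pics/w16.png

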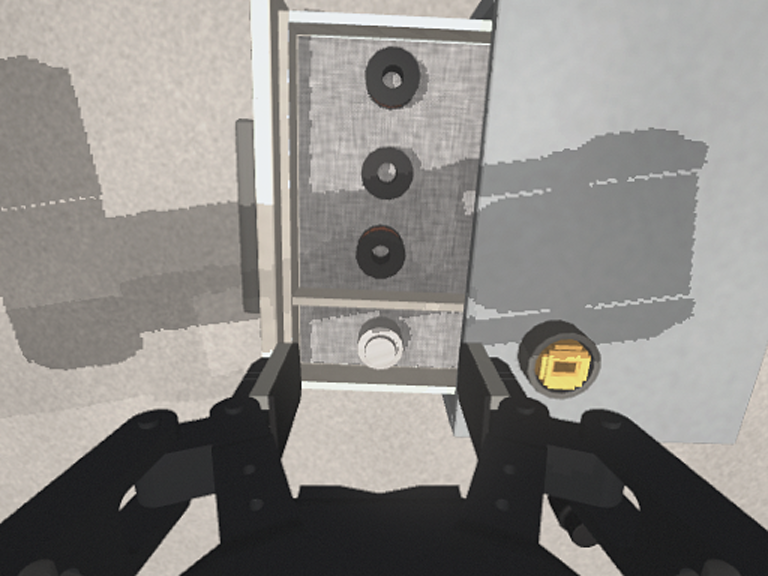

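View pics/d16.png

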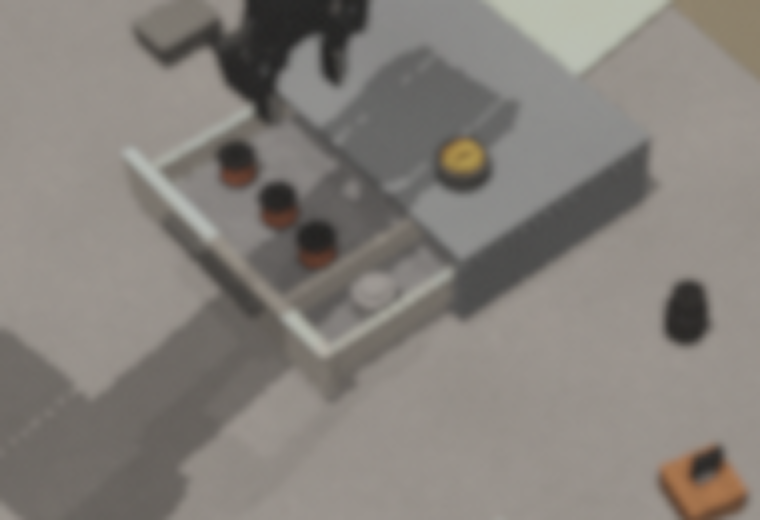

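Side and wrist views show three coils upright in the wide compartment and the master upright in the narrow one. Now I close the fingers, go in front of the pull and push.

>>> carry_out(deltas=[{"delta_pos": [-0.03,-0.007,0],"dr": [0,0,0]},{"delta_pos": [-0.04,-0.008,0],"dr": [0,0,0]},{"delta_pos": [-0.04,-0.009,0],"dr": [0,0,0]},{"delta_pos": [-0.02,-0.0045,0],"dr": [0,0,0.044]},{"delta_pos": [0,0,0.03],"dr": [0,0,0]},{"delta_pos": [0,0,0.05],"dr": [0,0,0]},{"delta_pos": [0,0,0.05],"dr": [0,0,0]},{"delta_pos": [0,0,0.026],"dr": [0,0,0]},{"delta_pos": [0,0,0],"dr": [0,0,0]},{"delta_pos": [0,0,0],"dr": [0,0,0]}], grip=0)

```text
time: 31.52
tool_pos: [0.416, 0.1697, 0.0533]
tcp_rot: [-3.14, -0.104, -0.0]
wrist_force: [0.3, -0.6, 1.5]
width: -0.0
```

```bash
python3 - <<'E'
from h import *
to(None,None,.05,.066)
c=cam('wrist');save(c,'pics/w17.png',scale=1)
E
```

```text
t 31.52 tcp [0.416  0.1697 0.0533] yaw 0.0661 tilt [0.0002 0.    ] w -0.0 F [ 0.3 -0.6  1.5]
delta tool [-0.      0.      0.0033] drz 0.0001 q6 0.27
```

View pics/w17.png

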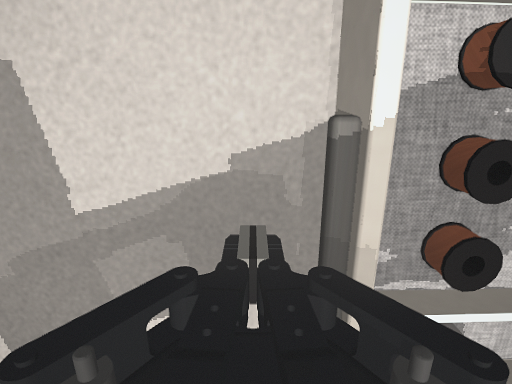

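>>> carry_out(deltas=[{"delta_pos": [0.008,0,0.004],"dr": [0,0,0]},{"delta_pos": [0.008,0,0],"dr": [0,0,0]},{"delta_pos": [0.004,0,0],"dr": [0,0,0]},{"delta_pos": [0.002,0,0],"dr": [0,0,0]},{"delta_pos": [0.002,0,0],"dr": [0,0,0]},{"delta_pos": [0.002,0,0],"dr": [0,0,0]},{"delta_pos": [0.003,0,0],"dr": [0,0,0]},{"delta_pos": [0.004,0,0],"dr": [0,0,0]},{"delta_pos": [0.005,0,0],"dr": [0,0,0]},{"delta_pos": [0.005,0,0],"dr": [0,0,0]}])

```text
time: 32.83
tool_pos: [0.4588, 0.1724, 0.0487]
tcp_rot: [3.14, 0.104, -0.0]
wrist_force: [-2.3, -0.2, -0.8]
width: 0.0
```

>>> carry_out(deltas=[{"delta_pos": [0.005,0,0],"dr": [0,0,0]},{"delta_pos": [0.006,0,0],"dr": [0,0,0]},{"delta_pos": [0.006,0,0],"dr": [0,0,0]},{"delta_pos": [0.006,0,0],"dr": [0,0,0]},{"delta_pos": [0.006,0,0],"dr": [0,0,0]},{"delta_pos": [0.006,0,0],"dr": [0,0,0]},{"delta_pos": [0.006,0,0],"dr": [0,0,0]},{"delta_pos": [0.005,0,0],"dr": [0,0,0]},{"delta_pos": [0.005,0,0],"dr": [0,0,0]},{"delta_pos": [0.004,0,0],"dr": [0,0,0]}])

```text
time: 34.08
tool_pos: [0.5139, 0.176, 0.0489]
tcp_rot: [-3.14, -0.104, -0.0]
wrist_force: [-1.3, 0.9, 0.7]
width: 0.0
```

```bash
python3 - <<'E'
from h import *
to(None,None,.05,.066)
c=cam('wrist');save(c,'pics/w18.png',scale=1)
E
```

```text
t 34.08 tcp [0.5139 0.176  0.0489] yaw 0.066 tilt [0.0002 0.0001] w 0.0 F [-1.3  0.9  0.7]
delta tool [ 0.     -0.     -0.0011] drz -0.0 q6 0.22
```

View pics/w18.png

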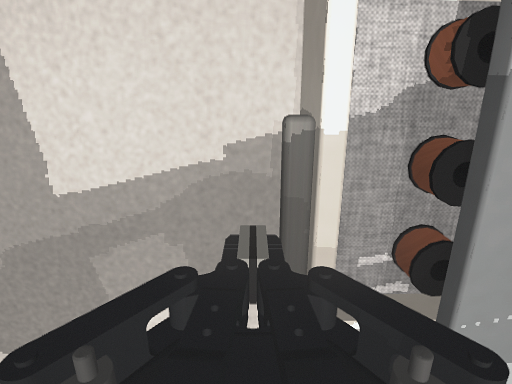

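>>> carry_out(deltas=[{"delta_pos": [0.004,0,0],"dr": [0,0,0]},{"delta_pos": [0.005,0,0],"dr": [0,0,0]},{"delta_pos": [0.005,0,0],"dr": [0,0,0]},{"delta_pos": [0.005,0,0],"dr": [0,0,0]},{"delta_pos": [0.005,0,0],"dr": [0,0,0]},{"delta_pos": [0.004,0,0],"dr": [0,0,0]},{"delta_pos": [0.004,0,0],"dr": [0,0,0]},{"delta_pos": [0.004,0,0],"dr": [0,0,0]},{"delta_pos": [0.003,0,0],"dr": [0,0,0]},{"delta_pos": [0.003,0,0],"dr": [0,0,0]}])

```text
time: 35.38
tool_pos: [0.5555, 0.1788, 0.0489]
tcp_rot: [-3.14, -0.104, 0.0]
wrist_force: [-1.8, 0.2, 0.9]
width: 0.001
```

>>> carry_out(deltas=[{"delta_pos": [0.002,0,0],"dr": [0,0,0]},{"delta_pos": [0.002,0,0],"dr": [0,0,0]},{"delta_pos": [0.002,0,0],"dr": [0,0,0]},{"delta_pos": [0.002,0,0],"dr": [0,0,0]}])

```text
time: 35.88
tool_pos: [0.5612, 0.1791, 0.0486]
tcp_rot: [3.139, 0.103, -0.007]
wrist_force: [-8.4, -0.5, 6.1]
width: -0.002
```

>>> carry_out(deltas=[{"delta_pos": [0.002,0,0],"dr": [0,0,0]},{"delta_pos": [0.002,0,0],"dr": [0,0,0]},{"delta_pos": [0.002,0,0],"dr": [0,0,0]},{"delta_pos": [0.002,0,0],"dr": [0,0,0]}])

```text
time: 36.38
tool_pos: [0.5716, 0.1798, 0.0486]
tcp_rot: [3.14, 0.104, 0.001]
wrist_force: [-0.7, 1.0, 0.3]
width: -0.0
```

>>> carry_out(deltas=[{"delta_pos": [0.002,0,0],"dr": [0,0,0]},{"delta_pos": [0.002,0,0],"dr": [0,0,0]},{"delta_pos": [0.002,0,0],"dr": [0,0,0]}])

```text
time: 36.75
tool_pos: [0.5749, 0.18, 0.0488]
tcp_rot: [3.139, 0.103, -0.009]
wrist_force: [-12.6, -0.3, 9.6]
width: 0.002
```

>>> carry_out(deltas=[{"delta_pos": [0.001,0,0],"dr": [0,0,0]},{"delta_pos": [0.001,0,0],"dr": [0,0,0]},{"delta_pos": [0,0,0],"dr": [0,0,0]}])

```text
time: 37.12
tool_pos: [0.5749, 0.18, 0.0488]
tcp_rot: [3.139, 0.103, -0.015]
wrist_force: [-14.4, -0.8, 11.5]
width: 0.0
```

```bash
python3 - <<'E'
from h import *
to()
c=cam('wrist');save(c,'pics/w19.png',scale=1)
c=cam('scene');save(c,'pics/s19.png',(230,115,410,255),4)
E
```

```text
t 37.12 tcp [0.5749 0.18   0.0488] yaw 0.0659 tilt [-0.0095 -0.0014] w 0.0 F [-14.4  -0.8  11.5]
delta tool [0. 0. 0.] drz None q6 0.19
```

View pics/w19.png

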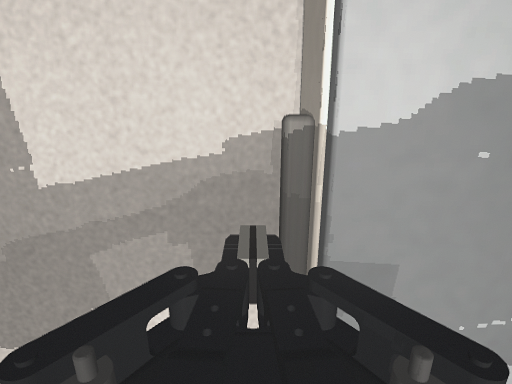

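View pics/s19.png

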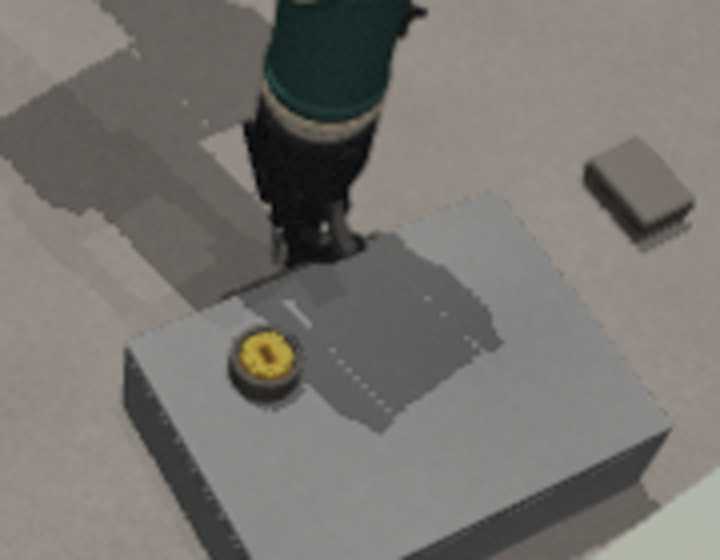

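The arm hit a hard stop: 14 N with no further motion, and the wrist view shows the panel flush. The drawer is home. I back off, rise and turn towards the key.

>>> carry_out(deltas=[{"delta_pos": [-0.006,0,0],"dr": [0,0,0]},{"delta_pos": [-0.02,0,0],"dr": [0,0,0]},{"delta_pos": [-0.015,0,-0.02],"dr": [0,0,0]},{"delta_pos": [0,0,-0.04],"dr": [0,0,0]},{"delta_pos": [0,0,-0.05],"dr": [0,0,0]},{"delta_pos": [0,0,-0.05],"dr": [0,0,0]},{"delta_pos": [0.01,0.04,-0.02],"dr": [0,0,0]},{"delta_pos": [0.015,0.06,0],"dr": [0,0,0]},{"delta_pos": [0.015,0.06,0],"dr": [0,0,0]},{"delta_pos": [0.015,0.06,0],"dr": [0,0,0]}], grip=0.6)

```text
time: 38.48
tool_pos: [0.6092, -0.0402, 0.2299]
tcp_rot: [3.139, 0.104, 0.005]
wrist_force: [0.7, 0.3, 0.0]
width: 0.6
```

>>> carry_out(deltas=[{"delta_pos": [0.01,0.05,0],"dr": [0,0,0]},{"delta_pos": [0.01,0.03,0],"dr": [0,0,-0.12]},{"delta_pos": [0,0,0],"dr": [0,0,-0.18]},{"delta_pos": [0,0,0],"dr": [0,0,-0.18]},{"delta_pos": [0,0,0],"dr": [0,0,-0.18]},{"delta_pos": [0,0,0],"dr": [0,0,-0.18]},{"delta_pos": [0,0,0],"dr": [0,0,-0.18]},{"delta_pos": [0,0,0],"dr": [0,0,-0.18]},{"delta_pos": [0,0,0],"dr": [0,0,-0.12]},{"delta_pos": [0,0,0],"dr": [0,0,0]}])

```text
time: 39.72
tool_pos: [0.6337, -0.1171, 0.2293]
tcp_rot: [2.417, 2.004, 0.001]
wrist_force: [-0.5, 0.3, 0.0]
width: 0.6
```

```bash
python3 - <<'E'
from h import *
to(.667,-.208,.2,1.39)
E
```

```text
t 39.73 tcp [ 0.6337 -0.1171  0.2293] yaw 1.3846 tilt [ 0.0015 -0.0006] w 0.6 F [-0.5  0.3  0. ]
delta tool [-0.0832  0.0495  0.0294] drz -0.0054 q6 -1.61
```

>>> carry_out(deltas=[{"delta_pos": [-0.03,0.017,0],"dr": [0,0,0]},{"delta_pos": [-0.035,0.02,0.02],"dr": [0,0,0]},{"delta_pos": [-0.018,0.0125,0.02],"dr": [0,0,0]},{"delta_pos": [0,0,0],"dr": [0,0,0]},{"delta_pos": [0,0,0],"dr": [0,0,0]}])

```text
time: 40.35
tool_pos: [0.6666, -0.2071, 0.1894]
tcp_rot: [2.418, 2.005, 0.001]
wrist_force: [-0.6, -0.2, 0.1]
width: 0.599
```

```bash
python3 - <<'E'
from h import *
import pickle
to(.667,-.208,.2,1.39)
c=cam('wrist');save(c,'pics/w20.png',(130,70,400,270),2.9);pickle.dump(c,open('w20.pkl','wb'))
c=cam('scene');save(c,'pics/s20.png',(140,220,240,290),7)
E
```

```text
t 40.35 tcp [ 0.6666 -0.2071  0.1894] yaw 1.3848 tilt [0.0005 0.0002] w 0.599 F [-0.6 -0.2  0.1]
delta tool [-0.0008  0.0005 -0.0106] drz -0.0052 q6 -1.72
```

View pics/w20.png

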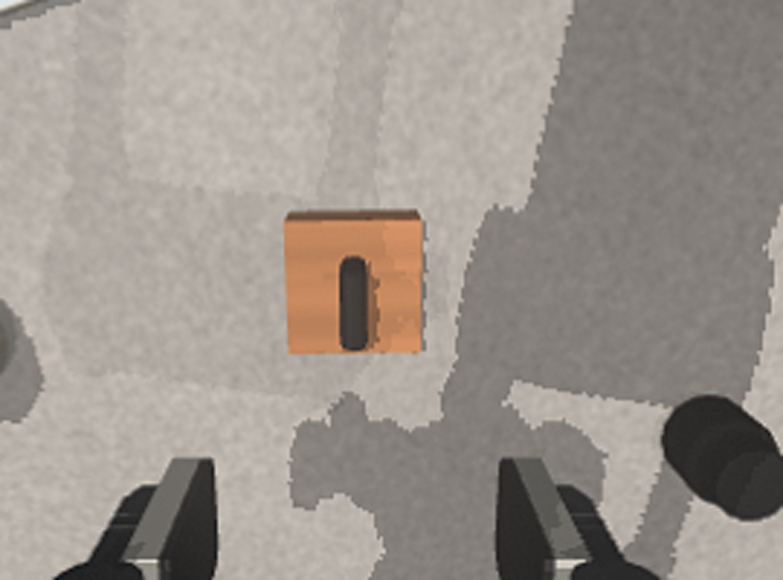

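```bash
python3 - <<'E'
from h import *
import pickle
c=pickle.load(open('w20.pkl','rb'))
f=lambda u,v,z: px2w(c,130+u/2.9,70+v/2.9,z)
a,b=f(353,257,.064),f(353,350,.064);print(a,b,(a+b)/2)
d=b-a;print('key dir yaw',np.arctan2(-d[1],-d[0]) if d[0]<0 else np.arctan2(d[1],d[0]))
cs=[f(*p,.028) for p in [(286,220),(422,220),(425,353),(288,353)]];print(np.round(cs,4),np.mean(cs,0))
for i,j in [(0,1),(3,2),(0,3),(1,2)]:
    d=cs[j]-cs[i];print(np.arctan2(d[1],d[0]),np.hypot(d[0],d[1]))
to()
E
```

```text
[ 0.64630923 -0.20340658  0.064     ] [ 0.67711687 -0.20922147  0.064     ] [ 0.66171305 -0.20631402  0.064     ]
key dir yaw -0.18655359220981949
[[ 0.6352 -0.226   0.028 ]
 [ 0.6443 -0.1777  0.028 ]
 [ 0.6941 -0.1848  0.028 ]
 [ 0.6845 -0.2357  0.028 ]] [ 0.66453317 -0.20603973  0.028     ]
1.384823340453194 0.04913375165183682
1.3846393630699705 0.05177568390086391
-0.19368783157491673 0.05028965457405832
-0.14119057858101014 0.05034816082180676
t 40.45 tcp [ 0.667  -0.2068  0.1903] yaw 1.3861 tilt [ 0.0018 -0.0004] w 0.598 F [0.7 0.6 0.4]
delta tool [0. 0. 0.] drz None q6 -1.72
```

```bash
python3 - <<'E'
from h import *
to(.6635,-.2063,.035,1.384)
E
```

```text
t 40.45 tcp [ 0.667  -0.2068  0.1903] yaw 1.3861 tilt [ 0.0018 -0.0004] w 0.598 F [0.7 0.6 0.4]
delta tool [-0.0002 -0.0038  0.1553] drz 0.0021 q6 -1.72
```

>>> carry_out(deltas=[{"delta_pos": [0,-0.0035,0.02],"dr": [0,0,0]},{"delta_pos": [0,0,0.04],"dr": [0,0,0]},{"delta_pos": [0,0,0.03],"dr": [0,0,0]},{"delta_pos": [0,0,0],"dr": [0,0,0]},{"delta_pos": [0,0,0],"dr": [0,0,0]}])

```text
time: 41.08
tool_pos: [0.6634, -0.2066, 0.0996]
tcp_rot: [2.416, 2.007, 0.001]
wrist_force: [0.5, 0.4, 1.0]
width: 0.597
```

```bash
python3 - <<'E'
from h import *
import pickle
to(.6635,-.2063,.035,1.384)
c=cam('wrist');save(c,'pics/w21.png',scale=1.5);pickle.dump(c,open('w21.pkl','wb'))
E
```

```text
t 41.08 tcp [ 0.6634 -0.2066  0.0996] yaw 1.3863 tilt [ 0.0009 -0.0003] w 0.597 F [0.5 0.4 1. ]
delta tool [0.0003 0.     0.0646] drz 0.0023 q6 -1.72
```

View pics/w21.png

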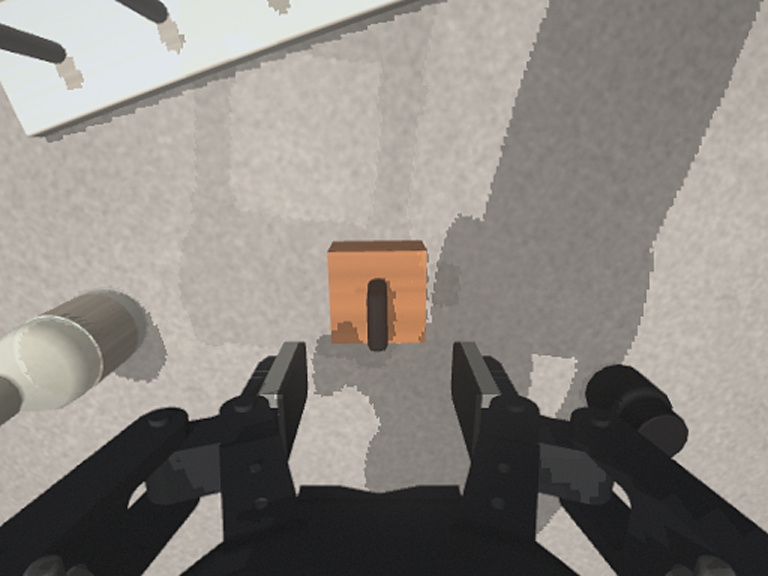

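```bash
python3 - <<'E'
from h import *
import pickle
c=pickle.load(open('w21.pkl','rb'))
f=lambda u,v,z: px2w(c,u/1.5,v/1.5,z)
a,b=f(377,280,.064),f(377,350,.064);print(a,b,(a+b)/2,np.hypot(*(b-a)[:2]))
cs=[f(*p,.028) for p in [(328,251),(425,250),(427,343),(330,343)]];print(np.mean(cs,0))
save(c,'pics/w21c.png',(200,150,300,245),8)
E
```

```text
[ 0.64422106 -0.20331051  0.064     ] [ 0.67632978 -0.20933404  0.064     ] [ 0.66027542 -0.20632227  0.064     ] 0.032668829787509825
[ 0.66423905 -0.2069039   0.028     ]
```

View pics/w21c.png

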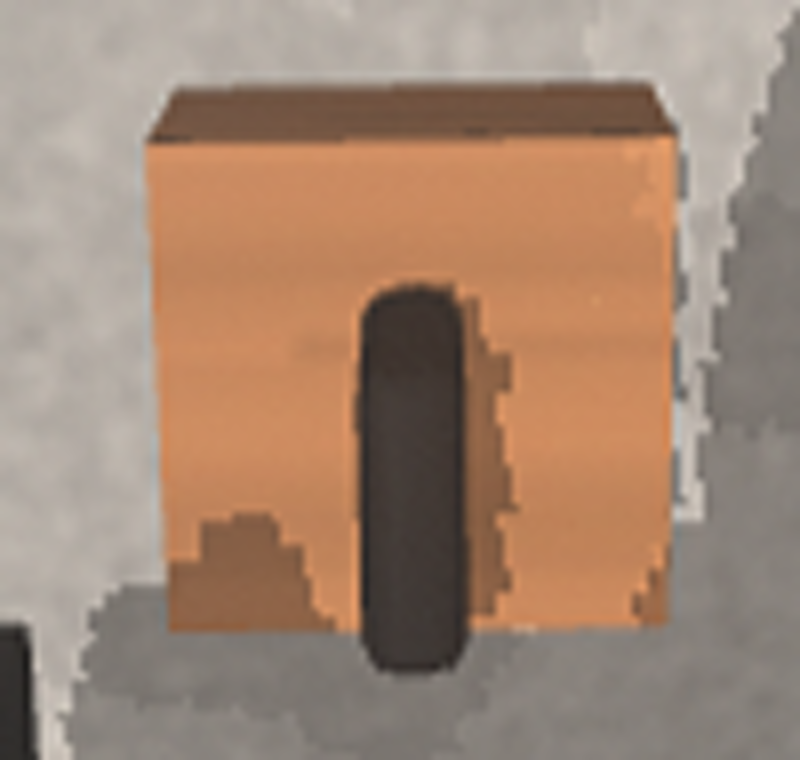

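```bash
python3 - <<'E'
from h import *
import pickle
c=pickle.load(open('w21.pkl','rb'))
f=lambda u,v,z: px2w(c,200+u/8,150+v/8,z)
a,b=f(414,372,.064),f(414,672,.064);print(a,b,(a+b)/2,np.hypot(*(b-a)[:2]))
print(f(412,285,.036)); to(.6635,-.2063,.035,1.384)
E
```

```text
[ 0.65077653 -0.2042662   0.064     ] [ 0.67686375 -0.20914906  0.064     ] [ 0.66382014 -0.20670763  0.064     ] 0.02654026214663179
[ 0.65145186 -0.20463204  0.036     ]
t 41.12 tcp [ 0.6641 -0.207   0.1006] yaw 1.3862 tilt [ 0.0026 -0.0009] w 0.604 F [ 0.  -0.1  0.3]
delta tool [ 0.0006 -0.0009  0.0656] drz 0.0022 q6 -1.72
```

>>> carry_out(deltas=[{"delta_pos": [0,0,0.025],"dr": [0,0,0]},{"delta_pos": [0,0,0.025],"dr": [0,0,0]},{"delta_pos": [0,0,0.012],"dr": [0,0,0]},{"delta_pos": [0,0,0.003],"dr": [0,0,0]},{"delta_pos": [0,0,0],"dr": [0,0,0]},{"delta_pos": [0,0,0],"dr": [0,0,0]}])

```text
time: 41.88
tool_pos: [0.664, -0.2071, 0.0352]
tcp_rot: [2.416, 2.006, 0.002]
wrist_force: [0.8, -0.4, -0.5]
width: 0.602
```

>>> carry_out(deltas=[{"delta_pos": [0,0,0],"dr": [0,0,0]},{"delta_pos": [0,0,0],"dr": [0,0,0]},{"delta_pos": [0,0,0],"dr": [0,0,0]},{"delta_pos": [0,0,0],"dr": [0,0,0]},{"delta_pos": [0,0,0],"dr": [0,0,0]},{"delta_pos": [0,0,0],"dr": [0,0,0]}], grip=0, force=60)

```text
time: 42.62
tool_pos: [0.6632, -0.207, 0.0343]
tcp_rot: [2.416, 2.007, 0.0]
wrist_force: [-0.5, 0.3, 2.5]
width: 0.092
```

```bash
python3 - <<'E'
from h import *
import pickle
to()
c=cam('wrist');save(c,'pics/w22.png',scale=1.5);pickle.dump(c,open('w22.pkl','wb'))
E
```

```text
t 42.62 tcp [ 0.6632 -0.207   0.0343] yaw 1.386 tilt [ 0.0005 -0.0003] w 0.092 F [-0.5  0.3  2.5]
delta tool [0. 0. 0.] drz None q6 -1.72
```

View pics/w22.png

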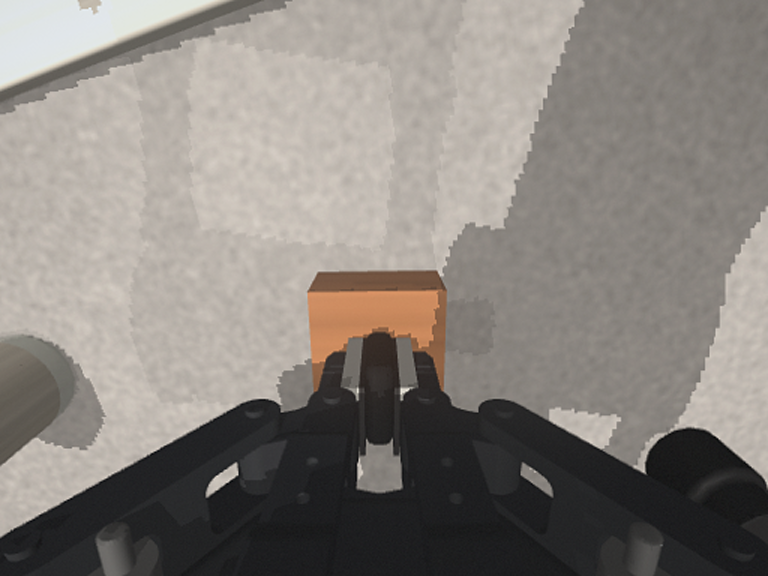

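>>> carry_out(deltas=[{"delta_pos": [0,0,-0.01],"dr": [0,0,0]},{"delta_pos": [0,0,-0.03],"dr": [0,0,0]},{"delta_pos": [0,0,-0.05],"dr": [0,0,0]},{"delta_pos": [0,0,-0.05],"dr": [0,0,0]},{"delta_pos": [0,0,-0.015],"dr": [0,0,0]},{"delta_pos": [0,0,0],"dr": [0,0,0]},{"delta_pos": [0,0,0],"dr": [0,0,0]}])

```text
time: 43.55
tool_pos: [0.6614, -0.2062, 0.1861]
tcp_rot: [-2.414, -2.005, 0.003]
wrist_force: [-1.1, 0.1, -0.6]
width: 0.094
```

```bash
python3 - <<'E'
from h import *
import pickle
to(.671,.1132,.19,1.637)
c=cam('wrist');save(c,'pics/w23.png',(170,150,330,310),5);pickle.dump(c,open('w23.pkl','wb'))
for n in ['scene','side']:
  c=cam(n);save(c,f'pics/{n}23.png',scale=1.5)
  P=bot.read_state()['tool_pos'];print(w2px(c,P)*1.5)
E
```

```text
t 43.55 tcp [ 0.6614 -0.2062  0.1861] yaw 1.386 tilt [-0.0041  0.0016] w 0.094 F [-1.1  0.1 -0.6]
delta tool [ 0.3157 -0.0493 -0.0034] drz -0.251 q6 -1.72
[252.29601683 342.64932422]
[495.53844858 328.26724121]
```

View pics/w23.png

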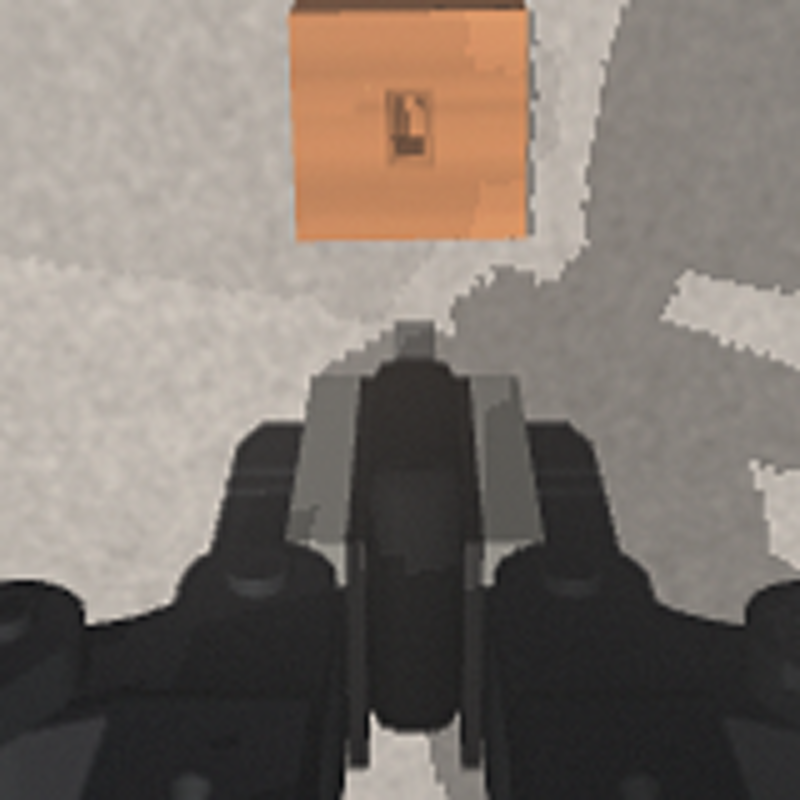

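View pics/scene23.png

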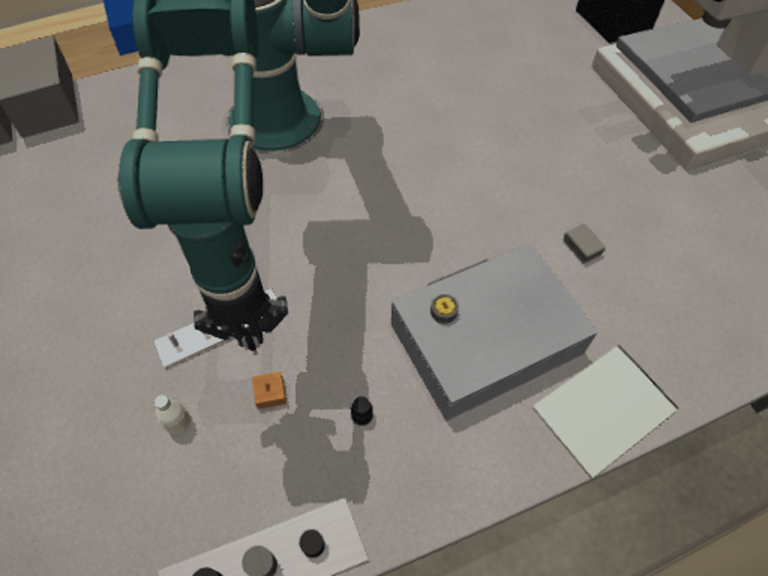

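```bash
python3 - <<'E'
from h import *
import pickle
c=pickle.load(open('w23.pkl','rb'));he=np.array(c['hand_eye'])
def tool(u,v,zt):
    K=np.array(c['K']);d=np.array([(u-K[0,2])/K[0,0],(v-K[1,2])/K[1,1]]);x=d.copy()
    for _ in range(30): x=d/(1+c['k1']*(x@x))
    r=he[:3,:3]@np.array([x[0],x[1],1]);p=he[:3,3];return p+(zt-p[2])/r[2]*r
f=lambda u,v,z:tool(170+u/5,150+v/5,z).round(4)
print('tip far edge',f(415,321,.026),'sides',f(396,322,.026),f(434,322,.026))
print('shoulder/grip far bottom',f(415,360,-.002))
print('top far',f(415,466,-.030),'top near',f(415,728,-.030))
E
```

```text
tip far edge [ 0.0008 -0.0044  0.026 ] sides [-0.0016 -0.0043  0.026 ] [ 0.0032 -0.0043  0.026 ]
shoulder/grip far bottom [ 0.0007 -0.0111 -0.002 ]
top far [ 0.0007 -0.0132 -0.03  ] top near [ 0.0007  0.0134 -0.03  ]
```

>>> carry_out(deltas=[{"delta_pos": [0.02,-0.003,-0.04],"dr": [0,0,0]},{"delta_pos": [0.04,-0.006,-0.02],"dr": [0,0,0]},{"delta_pos": [0.055,-0.009,0],"dr": [0,0,0]},{"delta_pos": [0.055,-0.009,0],"dr": [0,0,0]},{"delta_pos": [0.055,-0.009,0],"dr": [0,0,0]},{"delta_pos": [0.05,-0.008,0],"dr": [0,0,0]},{"delta_pos": [0.03,-0.004,0],"dr": [0,0,0]},{"delta_pos": [0.01,-0.001,0],"dr": [0,0,-0.125]},{"delta_pos": [0,0,0],"dr": [0,0,-0.126]},{"delta_pos": [0,0,0],"dr": [0,0,0]}])

```text
time: 44.95
tool_pos: [0.6721, 0.1121, 0.2473]
tcp_rot: [-2.147, -2.292, 0.003]
wrist_force: [0.2, -0.1, -0.7]
width: 0.095
```

>>> carry_out(deltas=[{"delta_pos": [0,0,0],"dr": [0,0,0]},{"delta_pos": [0,0,0],"dr": [0,0,0]},{"delta_pos": [0,0,0],"dr": [0,0,0]}])

```text
time: 45.32
tool_pos: [0.6727, 0.1116, 0.2489]
tcp_rot: [-2.148, -2.293, 0.0]
wrist_force: [-0.4, 0.2, -0.4]
width: 0.096
```

```bash
python3 - <<'E'
from h import *
import pickle
c=cam('wrist');save(c,'pics/w24.png',(170,90,330,250),5);pickle.dump(c,open('w24.pkl','wb'))
to(.6697,.1126,.16,1.637)
E
```

```text
t 45.38 tcp [0.6727 0.1116 0.2489] yaw 1.6362 tilt [0. 0.] w 0.089 F [-0.1 -0.7 -0.1]
delta tool [ 0.0012 -0.003   0.0889] drz -0.0008 q6 -1.51
```

View pics/w24.png

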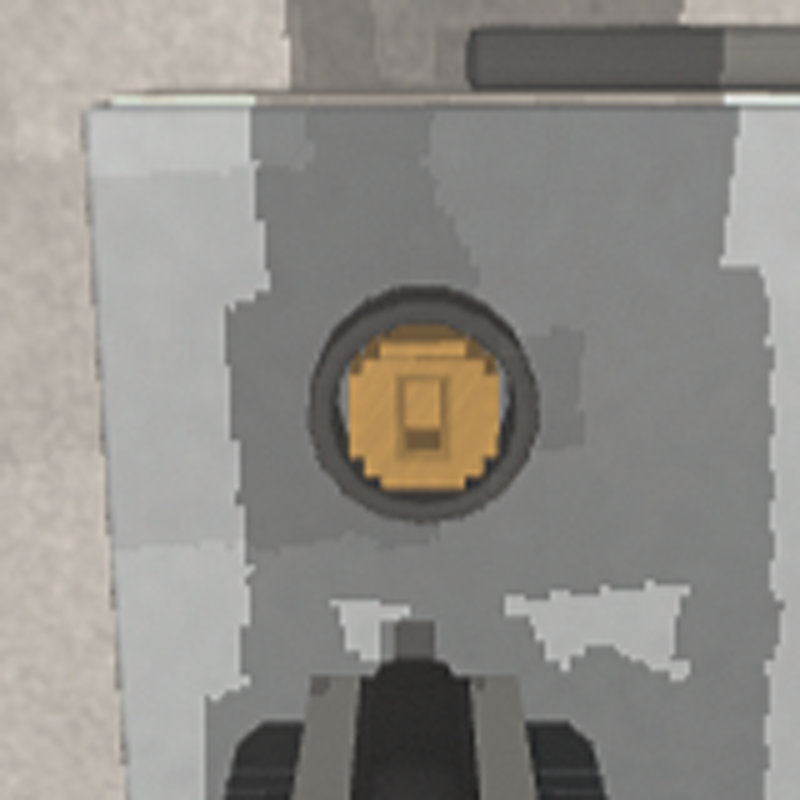

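```bash
python3 - <<'E'
from h import *
import pickle
c=pickle.load(open('w24.pkl','rb'));he=np.array(c['hand_eye'])
def tool(u,v,zt):
    K=np.array(c['K']);d=np.array([(u-K[0,2])/K[0,0],(v-K[1,2])/K[1,1]]);x=d.copy()
    for _ in range(30): x=d/(1+c['k1']*(x@x))
    r=he[:3,:3]@np.array([x[0],x[1],1]);p=he[:3,3];return p+(zt-p[2])/r[2]*r
f=lambda u,v,z:tool(170+u/5,90+v/5,z).round(4)
for p in [(398,373),(447,373),(398,460),(447,460),(423,416.5),(422,405)]: print(f(*p,.1399),px2w(c,170+p[0]/5,90+p[1]/5,.109).round(4))
print('tip',f(415,621,.026),f(396,621,.026),f(434,621,.026))
E
```

```text
[-0.0024 -0.0118  0.1399] [0.6611 0.1084 0.109 ]
[ 0.0073 -0.0118  0.1399] [0.6604 0.1181 0.109 ]
[-0.0025  0.006   0.1399] [0.6789 0.1095 0.109 ]
[0.0074 0.006  0.1399] [0.6783 0.1194 0.109 ]
[ 0.0026 -0.003   0.1399] [0.6696 0.1139 0.109 ]
[ 0.0024 -0.0053  0.1399] [0.6672 0.1136 0.109 ]
tip [ 0.0007 -0.0043  0.026 ] [-0.0017 -0.0043  0.026 ] [ 0.003  -0.0043  0.026 ]
```

>>> carry_out(deltas=[{"delta_pos": [0.0015,-0.0045,0.03],"dr": [0,0,0]},{"delta_pos": [0,0,0.04],"dr": [0,0,0]},{"delta_pos": [0,0,0.02],"dr": [0,0,0]},{"delta_pos": [0,0,0],"dr": [0,0,0]},{"delta_pos": [0,0,0],"dr": [0,0,0]},{"delta_pos": [0,0,0],"dr": [0,0,0]}])

```text
time: 46.12
tool_pos: [0.6696, 0.1132, 0.1612]
tcp_rot: [2.145, 2.292, 0.004]
wrist_force: [0.6, -0.3, 0.2]
width: 0.091
```

```bash
python3 - <<'E'
from h import *
import pickle
c=cam('wrist');save(c,'pics/w25.png',(180,130,320,270),5.7);pickle.dump(c,open('w25.pkl','wb'))
to(.6697,.1126,.16,1.637)
c=cam('scene');save(c,'pics/s25.png',(240,150,370,250),6)
c=cam('side');save(c,'pics/d25.png',(200,120,320,210),6.5)
E
```

```text
t 46.17 tcp [0.6694 0.1132 0.161 ] yaw 1.6369 tilt [0.0032 0.0004] w 0.092 F [ 0.3  0.2 -0.6]
delta tool [-0.0006  0.0003  0.001 ] drz -0.0001 q6 -1.51
```

View pics/w25.png

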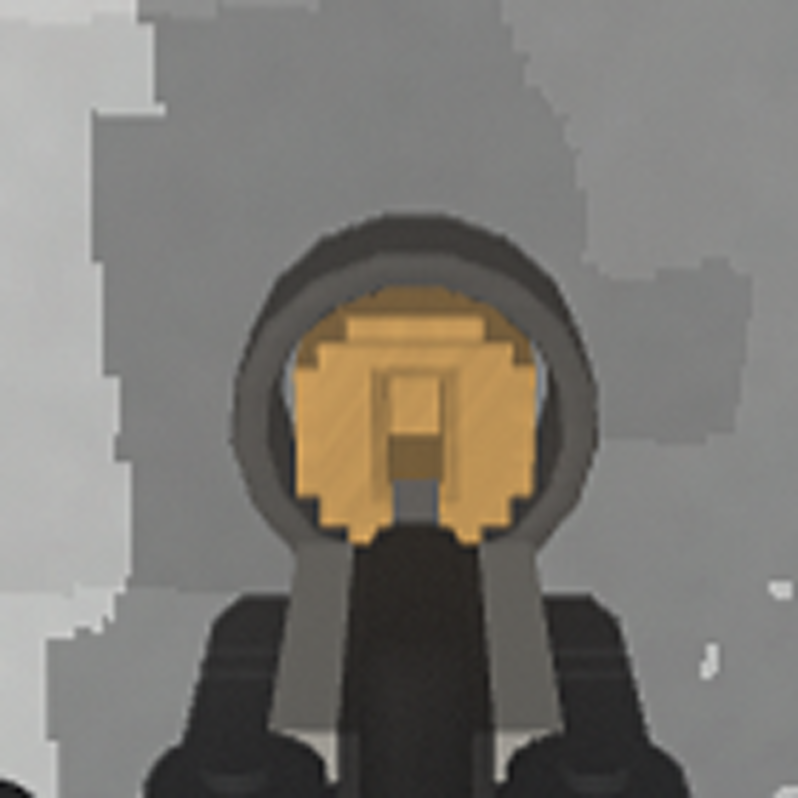

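View pics/s25.png

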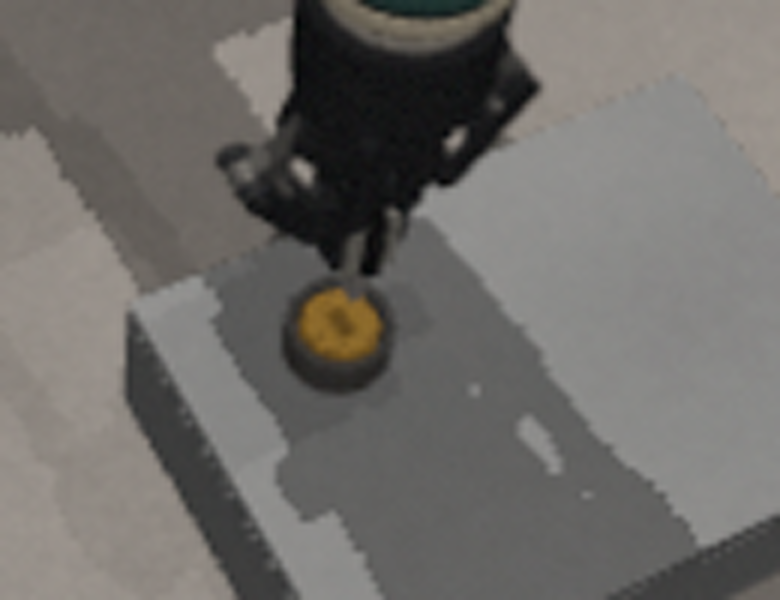

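View pics/d25.png

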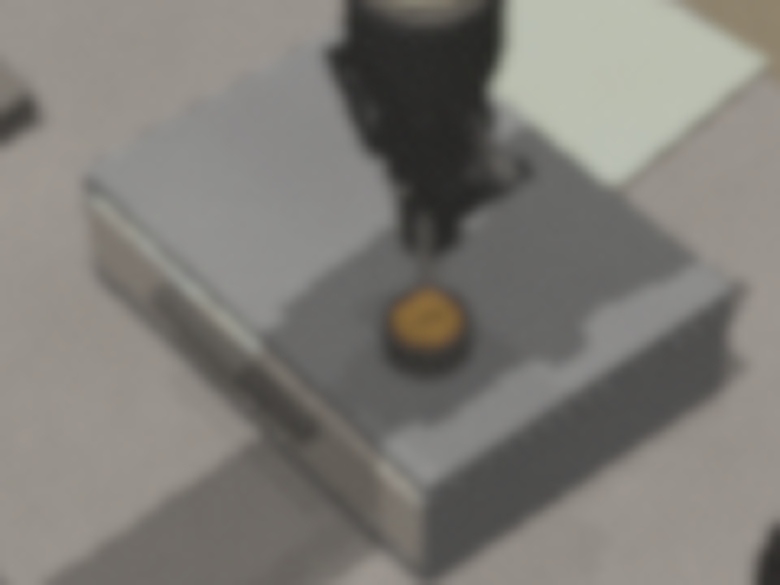

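```bash
python3 - <<'E'
from h import *
import pickle
c=pickle.load(open('w25.pkl','rb'));he=np.array(c['hand_eye'])
def tool(u,v,zt):
    K=np.array(c['K']);d=np.array([(u-K[0,2])/K[0,0],(v-K[1,2])/K[1,1]]);x=d.copy()
    for _ in range(30): x=d/(1+c['k1']*(x@x))
    r=he[:3,:3]@np.array([x[0],x[1],1]);p=he[:3,3];return p+(zt-p[2])/r[2]*r
f=lambda u,v,z:tool(180+u/5.7,130+v/5.7,z).round(4)
print('slot',f(372,370,.052),f(458,370,.052),f(389,377,.054),f(441,377,.054))
print('tip',f(392,481,.026),f(438,481,.026))
print('collar',f(415,255,.052),f(252,400,.052),f(580,400,.052))
E
```

```text
slot [-0.0047 -0.0085  0.052 ] [ 0.0059 -0.0085  0.052 ] [-0.0027 -0.007   0.054 ] [ 0.0038 -0.007   0.054 ]
tip [-0.002  -0.0042  0.026 ] [ 0.0031 -0.0041  0.026 ]
collar [ 0.0006 -0.0232  0.052 ] [-0.0197 -0.0046  0.052 ] [ 0.0211 -0.0046  0.052 ]
```

>>> carry_out(deltas=[{"delta_pos": [0,-0.0015,0.01],"dr": [0,0,0]},{"delta_pos": [0,0,0.008],"dr": [0,0,0]},{"delta_pos": [0,0,0.004],"dr": [0,0,0]},{"delta_pos": [0,0,0.002],"dr": [0,0,0]},{"delta_pos": [0,0,0],"dr": [0,0,0]},{"delta_pos": [0,0,0],"dr": [0,0,0]}])

```text
time: 47.02
tool_pos: [0.6669, 0.113, 0.135]
tcp_rot: [2.146, 2.293, 0.001]
wrist_force: [-0.4, -0.1, -0.0]
width: 0.096
```

```bash
python3 - <<'E'
from h import *
import pickle
c=cam('wrist');save(c,'pics/w26.png',(180,130,320,270),5.7);pickle.dump(c,open('w26.pkl','wb'))
to(z=.115)
E
```

```text
t 47.08 tcp [0.6669 0.113  0.135 ] yaw 1.637 tilt [0.0007 0.0001] w 0.095 F [0.1 0.1 0.4]
delta tool [-0.   -0.    0.02] drz None q6 -1.51
```

View pics/w26.png

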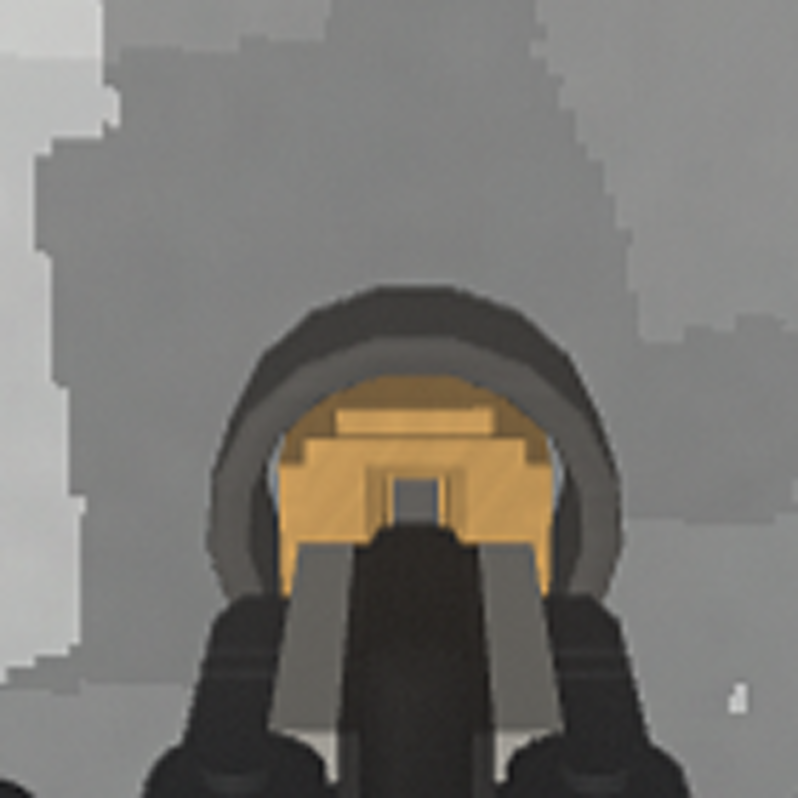

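>>> carry_out(deltas=[{"delta_pos": [0,0.0012,0],"dr": [0,0,0]},{"delta_pos": [0,0,0],"dr": [0,0,0]},{"delta_pos": [0,0,0.002],"dr": [0,0,0]},{"delta_pos": [0,0,0.002],"dr": [0,0,0]},{"delta_pos": [0,0,0],"dr": [0,0,0]},{"delta_pos": [0,0,0],"dr": [0,0,0]}])

```text
time: 47.82
tool_pos: [0.6678, 0.113, 0.1308]
tcp_rot: [-2.147, -2.294, 0.0]
wrist_force: [-0.6, 0.1, -0.5]
width: 0.092
```

```bash
python3 - <<'E'
from h import *
c=cam('wrist');save(c,'pics/w27.png',(180,130,320,270),5.7)
to(z=.115)
E
```

```text
t 47.88 tcp [0.6678 0.113  0.1309] yaw 1.637 tilt [-0. -0.] w 0.092 F [0.1 0.7 0.1]
delta tool [0.     0.     0.0159] drz None q6 -1.51
```

View pics/w27.png

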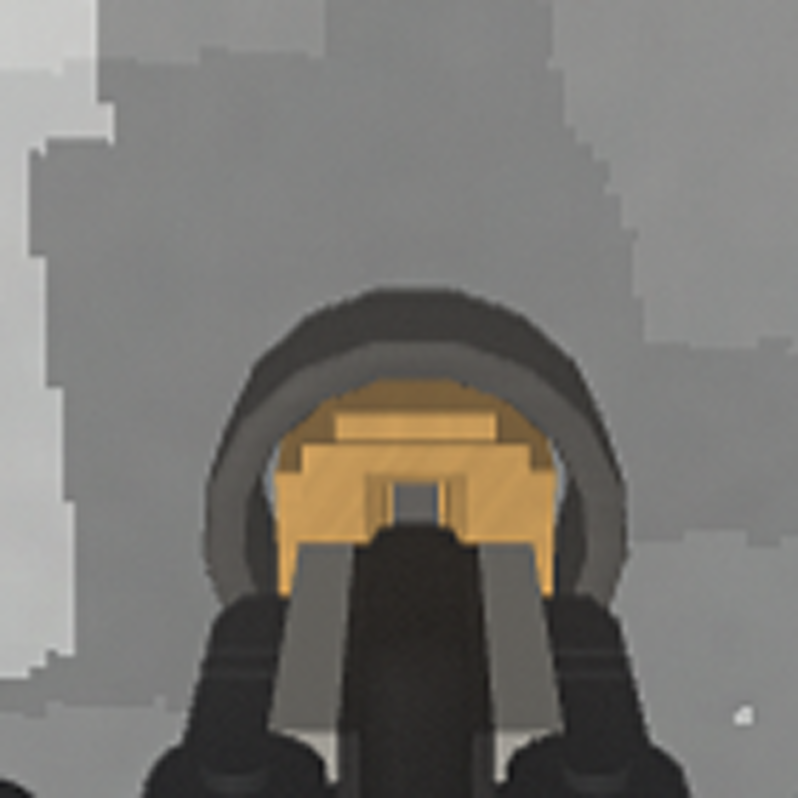

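>>> carry_out(deltas=[{"delta_pos": [0,0,0.002],"dr": [0,0,0]},{"delta_pos": [0,0,0.002],"dr": [0,0,0]},{"delta_pos": [0,0,0],"dr": [0,0,0]},{"delta_pos": [0,0,0],"dr": [0,0,0]}])

```text
time: 48.38
tool_pos: [0.6678, 0.113, 0.1268]
tcp_rot: [-2.147, -2.294, 0.0]
wrist_force: [-0.1, -0.2, 0.1]
width: 0.094
```

>>> carry_out(deltas=[{"delta_pos": [0,0,0.003],"dr": [0,0,0]},{"delta_pos": [0,0,0.003],"dr": [0,0,0]},{"delta_pos": [0,0,0.002],"dr": [0,0,0]},{"delta_pos": [0,0,0.001],"dr": [0,0,0]},{"delta_pos": [0,0,0],"dr": [0,0,0]},{"delta_pos": [0,0,0],"dr": [0,0,0]}])

```text
time: 49.12
tool_pos: [0.6679, 0.1131, 0.118]
tcp_rot: [2.147, 2.294, 0.0]
wrist_force: [-0.3, -0.0, -0.7]
width: 0.091
```

>>> carry_out(deltas=[{"delta_pos": [0,0,0.001],"dr": [0,0,0]},{"delta_pos": [0,0,0.001],"dr": [0,0,0]},{"delta_pos": [0,0,0],"dr": [0,0,0]}])

```text
time: 49.5
tool_pos: [0.6677, 0.113, 0.1157]
tcp_rot: [-2.147, -2.294, 0.0]
wrist_force: [0.1, 0.9, 0.1]
width: 0.098
```

```bash
python3 - <<'E'
from h import *
c=cam('wrist');save(c,'pics/w28.png',(180,130,320,270),5.7)
to(z=.115)
E
```

```text
t 49.55 tcp [0.6678 0.113  0.1158] yaw 1.637 tilt [-0.0001 -0.    ] w 0.093 F [-0.5  0.2 -0.7]
delta tool [0.     0.     0.0008] drz None q6 -1.51
```

View pics/w28.png

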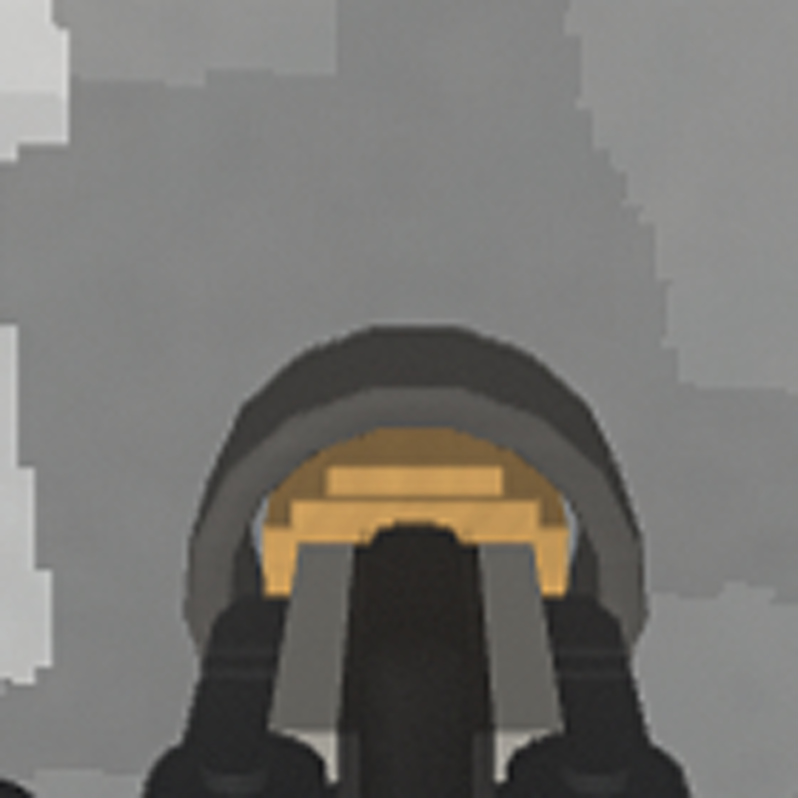

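>>> carry_out(deltas=[{"delta_pos": [0,0,0.001],"dr": [0,0,0]},{"delta_pos": [0,0,0.0005],"dr": [0,0,0]},{"delta_pos": [0,0,0],"dr": [0,0,0]},{"delta_pos": [0,0,0],"dr": [0,0,0]}])

```text
time: 50.05
tool_pos: [0.668, 0.113, 0.1152]
tcp_rot: [2.146, 2.293, 0.001]
wrist_force: [-1.5, -0.6, 5.2]
width: 0.092
```

>>> carry_out(deltas=[{"delta_pos": [0,0,-0.0005],"dr": [0,0,0]},{"delta_pos": [0.0001,0,0],"dr": [0,0,0.08]},{"delta_pos": [0.0002,0,0],"dr": [0,0,0.12]},{"delta_pos": [0.0002,0,0],"dr": [0,0,0.15]},{"delta_pos": [0.0002,0,0],"dr": [0,0,0.15]},{"delta_pos": [0.0002,0,0],"dr": [0,0,0.15]},{"delta_pos": [0.0002,0,0],"dr": [0,0,0.1]},{"delta_pos": [0,0,0],"dr": [0,0,0]}])

```text
time: 51.05
tool_pos: [0.6685, 0.1136, 0.1153]
tcp_rot: [2.836, 1.349, 0.001]
wrist_force: [-1.6, -2.5, 4.3]
width: 0.095
```

```bash
python3 - <<'E'
from h import *
c=cam('wrist');save(c,'pics/w29.png',(180,130,320,270),5)
to(yaw=1.637-1.45);print(bot.read_state()['torque'])
E
```

```text
t 51.1 tcp [0.6686 0.1136 0.1153] yaw 0.889 tilt [ 0.001  -0.0007] w 0.094 F [ 0.1 -2.1  4.5]
delta tool [0. 0. 0.] drz 0.702 q6 -0.76
[-0.48780108  0.05788103  0.02353861]
```

View pics/w29.png

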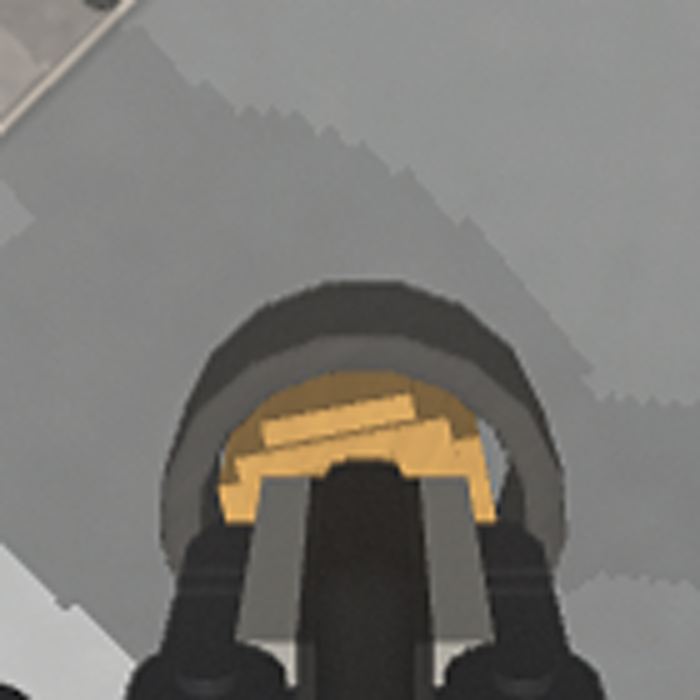

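>>> carry_out(deltas=[{"delta_pos": [0.0002,0,0],"dr": [0,0,0.12]},{"delta_pos": [0.0002,0,0],"dr": [0,0,0.15]},{"delta_pos": [0.0002,0,0],"dr": [0,0,0.15]},{"delta_pos": [0.0002,0,0],"dr": [0,0,0.15]},{"delta_pos": [0.0001,0,0],"dr": [0,0,0.1]},{"delta_pos": [0,0,0],"dr": [0,0,0]},{"delta_pos": [0,0,0],"dr": [0,0,0]}])

```text
time: 51.98
tool_pos: [0.6689, 0.1138, 0.1152]
tcp_rot: [3.122, 0.343, 0.0]
wrist_force: [-1.8, -2.1, 4.4]
width: 0.094
```

```bash
python3 - <<'E'
from h import *
to(yaw=1.637-1.45);print(bot.read_state()['torque'])
E
```

```text
t 51.98 tcp [0.6689 0.1138 0.1152] yaw 0.219 tilt [ 0.0003 -0.0012] w 0.094 F [-1.8 -2.1  4.4]
delta tool [0. 0. 0.] drz 0.032 q6 -0.09
[-0.62263449  0.22227266 -0.00508026]
```

>>> carry_out(deltas=[{"delta_pos": [0,0,0],"dr": [0,0,0.03]},{"delta_pos": [0,0,0],"dr": [0,0,0.03]},{"delta_pos": [0,0,0],"dr": [0,0,0]},{"delta_pos": [0,0,0],"dr": [0,0,0]}])

```text
time: 52.48
tool_pos: [0.669, 0.1138, 0.1153]
tcp_rot: [3.131, 0.249, 0.001]
wrist_force: [-1.2, -3.7, 5.3]
width: 0.097
```

```bash
python3 - <<'E'
from h import *
to(yaw=1.637-1.45);print(bot.read_state()['torque'])
c=cam('wrist');save(c,'pics/w30.png',(180,130,320,270),5)
E
```

```text
t 52.48 tcp [0.669  0.1138 0.1153] yaw 0.1589 tilt [ 0.0004 -0.0011] w 0.097 F [-1.2 -3.7  5.3]
delta tool [0. 0. 0.] drz -0.0281 q6 -0.03
[-0.64281274  0.24031804  0.04431961]
```

View pics/w30.png

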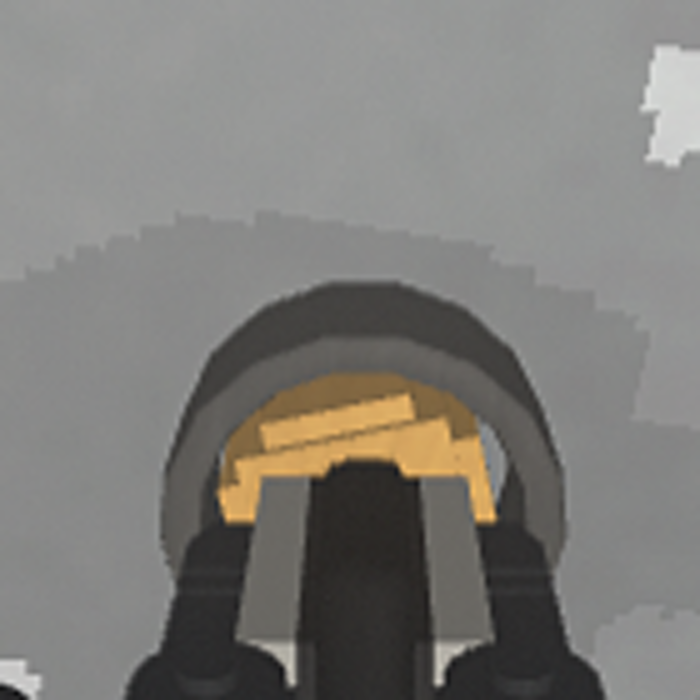

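>>> carry_out(deltas=[{"delta_pos": [0,0,0],"dr": [0,0,0.03]},{"delta_pos": [0,0,0],"dr": [0,0,0.03]},{"delta_pos": [0,0,0],"dr": [0,0,0]},{"delta_pos": [0,0,0],"dr": [0,0,0]},{"delta_pos": [0,0,0],"dr": [0,0,0]}])

```text
time: 53.15
tool_pos: [0.669, 0.1139, 0.1153]
tcp_rot: [3.137, 0.155, 0.001]
wrist_force: [-1.6, -3.8, 4.7]
width: 0.095
```

```bash
python3 - <<'E'
from h import *
to(yaw=1.637-1.45);print(bot.read_state()['torque'])
c=cam('wrist');save(c,'pics/w31.png',(180,130,320,270),5)
E
```

```text
t 53.15 tcp [0.669  0.1139 0.1153] yaw 0.0989 tilt [ 0.0004 -0.0011] w 0.095 F [-1.6 -3.8  4.7]
delta tool [0. 0. 0.] drz -0.0881 q6 0.03
[-0.62962768  0.21996087  0.10169459]
```

View pics/w31.png

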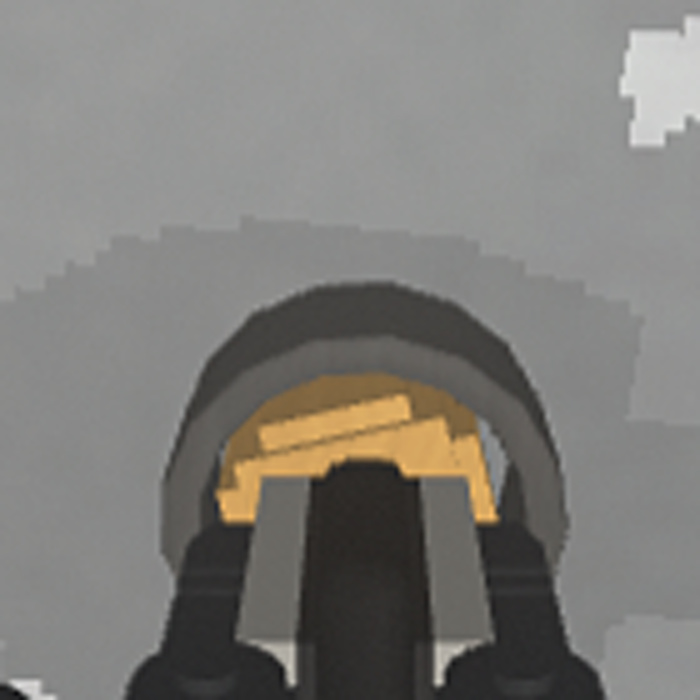

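>>> carry_out(deltas=[{"delta_pos": [0,0,0],"dr": [0,0,0.03]},{"delta_pos": [0,0,0],"dr": [0,0,0]},{"delta_pos": [0,0,0],"dr": [0,0,-0.05]},{"delta_pos": [0,0,0],"dr": [0,0,-0.02]},{"delta_pos": [0,0,0],"dr": [0,0,0]}])

```text
time: 53.82
tool_pos: [0.669, 0.114, 0.1152]
tcp_rot: [3.133, 0.218, 0.0]
wrist_force: [-1.1, -3.2, 4.5]
width: 0.098
```

>>> carry_out(deltas=[{"delta_pos": [0,0,0],"dr": [0,0,0]},{"delta_pos": [0,0,0],"dr": [0,0,0]},{"delta_pos": [0,0,0],"dr": [0,0,0]},{"delta_pos": [0,0,0],"dr": [0,0,0]},{"delta_pos": [0,0,-0.005],"dr": [0,0,0]},{"delta_pos": [0,0,-0.015],"dr": [0,0,0]},{"delta_pos": [0,0,-0.03],"dr": [0,0,0]},{"delta_pos": [0,0,-0.04],"dr": [0,0,0]},{"delta_pos": [0,0,-0.03],"dr": [0,0,0]},{"delta_pos": [0,0,0],"dr": [0,0,0]}], grip=0.5)

```text
time: 55.08
tool_pos: [0.6714, 0.115, 0.2406]
tcp_rot: [-3.134, -0.215, -0.014]
wrist_force: [0.4, 0.3, 0.0]
width: 0.5
```

```bash
python3 - <<'E'
from h import *
import pickle
to()
c=cam('wrist');save(c,'pics/w32.png',(150,50,350,200),4);pickle.dump(c,open('w32.pkl','wb'))
c=cam('scene');save(c,'pics/s32.png',(230,130,410,265),4)
E
```

```text
t 55.08 tcp [0.6714 0.115  0.2406] yaw 0.137 tilt [0.0089 0.0012] w 0.5 F [0.4 0.3 0. ]
delta tool [0. 0. 0.] drz None q6 -0.0
```

View pics/w32.png

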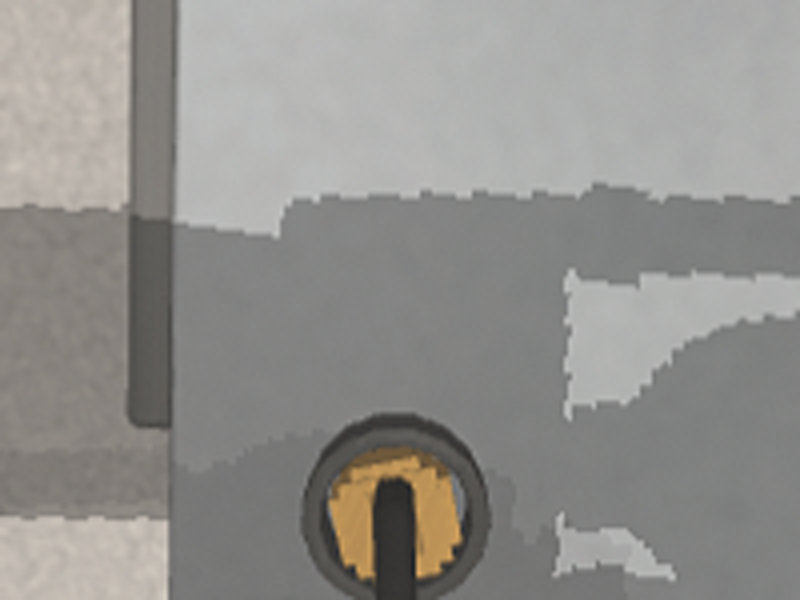

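View pics/s32.png

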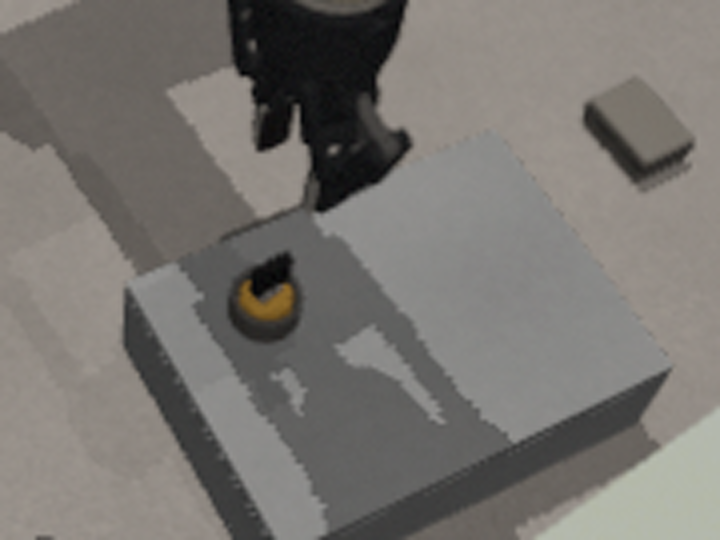

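```bash
python3 - <<'E'
from h import *
import pickle
c=pickle.load(open('w32.pkl','rb'))
save(c,'pics/w32c.png',(215,145,285,205),11)
E
```

```text
(no output)
```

View pics/w32c.png

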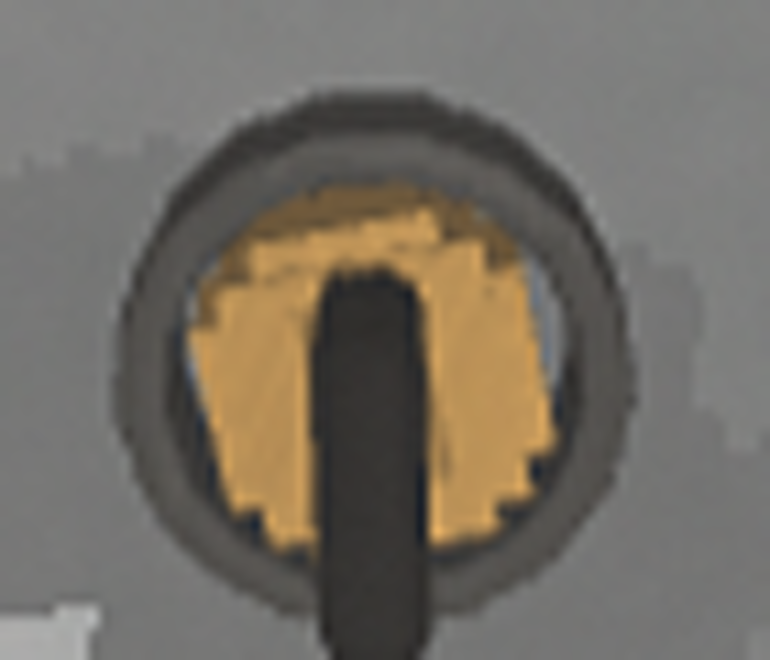

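```bash
python3 - <<'E'
from h import *
import pickle
c=pickle.load(open('w32.pkl','rb'))
f=lambda u,v,z: px2w(c,215+u/11,145+v/11,z)
def ang(p,q,z):
    d=f(*q,z)-f(*p,z);return np.arctan2(d[1],d[0])
a=.066
# widthwise edge direction starts at cabinet y (a+pi/2) ; lengthwise at cabinet x
for p,q in [((250,247),(432,210)),((250,285),(490,238))]: print('turn',(a+np.pi/2)-ang(p,q,.109))
for p,q in [((235,510),(190,335)),((550,440),(520,265))]: print('turn', a-(ang(p,q,.109)-np.pi)%(2*np.pi), a-ang(p,q,.109))
print('key',a-ang((372,640),(370,270),.14))
to()
E
```

```text
turn 1.2971411523082441
turn 1.303840359895144
turn -5.009694527012754 -1.8681018734229604
turn -4.958769622129952 -1.8171769685401589
key -1.6435571112479928
t 55.17 tcp [0.669  0.1146 0.2357] yaw 0.137 tilt [0.0013 0.0002] w 0.499 F [-0.   0.4 -0.2]
delta tool [0. 0. 0.] drz None q6 -0.0
```

The cylinder edges measure a turn of about 1.30 rad, which is at the stop. The key stands in the slot, the drawer is flush and the robot is clear. I move up a little and hand in.

>>> carry_out(deltas=[{"delta_pos": [0,0,-0.03],"dr": [0,0,0]},{"delta_pos": [0,0,0],"dr": [0,0,0]},{"delta_pos": [0,0,0],"dr": [0,0,0]},{"delta_pos": [0,0,0],"dr": [0,0,0]}])

```text
time: 55.68
tool_pos: [0.6679, 0.1145, 0.2627]
tcp_rot: [3.134, 0.215, -0.005]
wrist_force: [-0.1, 0.5, 0.2]
width: 0.504
```

```bash
python3 - <<'E'
from h import *
to();print(bot.finish_job())
E
```

```text
t 55.67 tcp [0.6679 0.1145 0.2627] yaw 0.137 tilt [-0.0031 -0.0004] w 0.504 F [-0.1  0.5  0.2]
delta tool [0. 0. 0.] drz None q6 -0.0
the job is handed in; nothing more can be done
None
```

I completed every step and handed the job in at about 56 s; the hand-in gave no verdict.

- **Coils and master:** there were three coils, and all three stood upright in the wide compartment with the master upright in the narrow one. The wrist and side cameras showed this before I pushed the drawer. I could not see inside once it was closed.
- **Drawer:** I pushed it in slowly. The force peaked at about 8 N, dropped as it snapped in, then rose to 14 N with no more movement. The pictures show the panel flush with the cabinet front.
- **Key:** I pushed it in until it met the bottom of the slot, about 20 mm deep. I turned it clockwise and released it. The last wrist picture puts the cylinder at about 1.30 rad, its stop. I did not measure how deep the key sat after release.
- **Bystanders:** the arm stayed clear of the bottle, the eyepiece and the grey case, though I made no final measurement of their positions.

No check failed. The camera estimates of the lock position differed by 1–2 mm, so I lined the key up with the slot close up in the wrist camera.

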